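# Hang the viscosity dip cup in the blow-off booth and blow it dry

## Robot

A 7-joint arm with a two-finger parallel gripper is mounted at the origin on a cart in front of the work surface, level with it; the furniture and walls round the work are solid. World frame = base frame: x ahead of the robot, y to its left, z up, the work surface at z = 0. Lengths are in m, angles in rad, forces in N, time in s.
With the tool pointing down it reaches from about 0.4 to 0.85 m from the base axis. Payload 4.5 kg.
Tool frame: the origin (TCP) lies at the very end of the fingers, on their centre line; the grasp point (between the pads) lies 19 mm behind it; z points along the fingers, y is the line along which they close (so a half turn about z gives the same grasp; the last joint's range is limited). The gripper opens to 88 mm and grips with 3 to 60 N. Pads are 18 mm wide; open, the fingers measure 123 mm over their backs; the gripper's body (75 mm by 187 mm) begins 45 mm behind the grasp point.
Start: joints at [1.19, 0.689, -0.195, 1.565, 0.157, 0.902, -0.215], TCP at [0.252, -0.572, 0.239] pointing down, gripper open.
Joint ranges: [-3.01, 3.01], [-0.46, 2.08], [-1.47, 1.51], [0.13, 2.56], [-1, 4.14], [0.04, 2.09], [-2.66, 2.66]. Speed limits (rad/s): [2.57, 2.57, 3.14, 3.14, 3.14, 3.14, 3.14].

## Interface

Orientations are given as a unit quaternion [x, y, z, w].
In Python, from plant import r, eyes, nets gives the robot as it stands.
- The arm moves only by the shell command python3 -m pendant 'ROWS' [FORCE]. ROWS is JSON, a list of rows, each an object of numbers: "claw": the opening, from 0 (shut) to 1 (fully open); "dx", "dy", "dz": the shift along the world's x, y, z in mm; "twist": the turn about the world's z in rad. In form: [{"claw": .., "dx": .., "dy": .., "dz": .., "twist": ..}, ...]. A call has 1 to 8 rows; each row is the pose to reach, as a shift and turn from the pose commanded when the call began; what a row does not reach only later rows make up. A row lasts 1/10 s, in which the tool goes at most 50 mm and 8.59 degrees, less where a joint would pass 70% of its speed; a pose out of reach is approached as far as the arm can. A call with a gripper value outside its range is refused whole. The fingers move at their own pace and stop on an object; FORCE is the grip in N (left out, the last holds). Time passes only in rows, so rows that repeat a pose let the fingers close. It gives the time, the measured TCP pose, the force, the opening and the grip force at its end, in the units of the state.
- r.get_state(): the state, without advancing time (a new reading comes with each control period).
- eyes.snapshot(name): name is "scene" or "top" or "wrist"; returns (picture, depth): 480x640x3 uint8, blue, green, red; 480x640 float32, m along the optical axis (not along the pixel's ray), 0 where there is no reading.
- eyes.camera_info(name): a dict with "K" (3x3 intrinsics, pixels), "D" ([k1, k2, p1, p2, k3] as OpenCV has them; the pictures are not rectified), "world_to_cam" (4x4, takes a point from world to camera coordinates); the wrist camera has in their place "T_tool_cam" (4x4, takes a point from camera to tool coordinates, whose origin is the TCP and whose axes are the flange's). Camera axes: x right, y down, z forward; pixel columns grow to the right and rows downward; lengths in m; the calibration is good to about 2 mm. A picture is of the moment at which its call begins: read the wrist's pose just before it. camera_info takes no time and is no camera call.
- r.finish_job(): hands the job in; it is judged then, once.
Trained networks look in the newest picture that a camera, given by its name, has taken for a name from the list of things; names that differ only in an ending like _2 or _b are one class to them, and where a whole thing is asked for, a point or a joint stands for the part that bears it (a point fixed in the world has none). Each returns a list of dicts, best first, with "confidence" (0 to 1); they miss things now and then, are a little off and sometimes report something else, mostly with a low value. They report only what shows in the picture. A call takes as long as a camera call.
- nets.spot_in(camera, query): "box" ([left, top, width, height] as shares, 0 to 1, of the picture: columns of its width, rows of its height, round what is visible of it).
- nets.place_of(camera, query): "position" ([column, row] as shares, 0 to 1, of the picture: columns of its width, rows of its height: a listed point, or the origin of a listed thing).
The state is a dict: "clock": time; "q": joint angles; "qd": joint speeds; "joint_torque": joint torques, N m; "tool_pos": TCP position; "eef_rot": TCP orientation; "contact_force": force on the tool from outside, world axes, zero at the start; "moment": the same for the moment, N m; "opening": opening from 0.0 (shut) to 1.0 (fully open); "finger_force": force on a finger pad.
Only numpy, scipy, OpenCV 4.12 (cv2) and the standard library are available. Lean on these libraries where they do the work, as an engineer would, in place of code of your own. Each camera call takes 0.05 s, during which the arm holds its last target. There are 200 camera calls.

## Task

The rinsed dip cup has drained: lift it out of its stand, hang it by its wire handle on the hook inside the blow-off booth and let go of it. Then swing the clear guard fully shut, and only after that press the green air button right down, hold it for at least three seconds without a break, and release it. Leave the cup hanging and the guard shut, and do not disturb the jar, the amber bottle or the vial rack.

Things in the scene. Friction and masses are not known exactly. Their poses are not given: they have to be found in the camera images.
- cup_grip (a point): Centre of the blue plastic grip on top of the dip cup, a loose steel cup with a stiff wire handle, 185 mm tall, 0.17 to 0.31 kg. Grip block 18 mm (x) by 30 (y) by 37 (z). z up along the cup; y across the handle, which lies in the y-z plane (both ways round are alike). The underside of the handle's crown is 21 mm below this point, the cup's bottom 166 mm below it.
- cup_loop (a point): Crown of the cup's wire handle: its underside on the cup's axis, 21 mm below the grip's centre; same axes. The wire is 4.4 mm thick; the opening under it is an arch 18 mm wide 2 mm below the crown, 38 mm wide 12 mm below, 44 mm further down, and reaches 75 mm down to the cup's rim.
- dip_cup: The same dip cup; origin at the centre of its bottom, z up. The cup proper is 44 mm in diameter (52 mm over the handle's lugs) and 70 mm tall.
- drain_stand: Fixed round steel foot, 90 mm in diameter, 6 mm thick, with a collar of 58 mm outer and 50 mm inner diameter whose edge is 36 mm above the bench. The cup stands in it on the foot and lifts straight out. Origin at the centre of its underside.
- booth: Fixed white blow-off booth. Origin on the bench below the hook; x from its open front to its back, y left, z up. Deck 21 mm high; back panel at x = 83 mm. Side walls at y = +-95 mm, from x = -85 mm, 185 mm high (full height behind x = 32 mm). Roof from x = -20 mm back, underside 382 mm high: it overhangs the hook. Grey control box outside the left wall: y 101 to 209 mm, x -105 to 15 mm, up to 172 mm high.
- hook_saddle (a point): Top of the hook's bar at its lowest place, 195 mm above the bench, where the handle's crown shall rest (grip centre then 21 mm above it). Axes as the booth. The hook is a J of 8 mm bar that comes forward from the back panel; its upturned tip is 15 to 27 mm in front (-x) and 22 mm higher. Behind 12 mm the bar rises slowly (8 mm at 35 mm behind) to the panel.
- guard (a joint): Angle of the booth's clear guard about its upright hinge at the right front edge (rad): 0 shut; grows as the free edge swings out towards the robot and on to the right, to 2.1. Stays where it is left; friction about 0.06 N m, so a newton or so moves it.
- guard_hinge (a point): Point on the guard's hinge line, at bench height. Axes as the booth: with the guard shut, its panel runs from here along +y.
- guard_face (a point): Point on the outer face of the guard, 120 mm from the hinge, 150 mm above the bench, 4 mm outside the hinge plane. Axes turn with the guard: -x out of the face, y from hinge to free edge. Guard: aluminium frame round a clear pane, 186 mm long, 22 to 185 mm above the bench; black bow handle 26 mm off the face at the free edge, 70 to 138 mm high. Push the face in to shut it.
- air_button_top (a point): Centre of the top of the green momentary air button, 36 mm in diameter, on the control box left of the booth; z points out of the sloping panel, 30 degrees from vertical towards the booth's front. It is pressed against z.
- air_button (a joint): Travel of the air button (m): 0 released, 0.006 right down. A spring brings it back up; right down takes 5 N.
- red_jar: Loose red sample jar with a yellow lid, 70 mm in diameter, 76 mm tall; origin at its underside. Not to be disturbed.
- amber_bottle: Loose brown bottle with a white cap, 42 mm in diameter, 85 mm tall; origin at its underside. Not to be disturbed.
- vial_rack: Loose wooden rack of small dropper vials, 130 by 40 by 64 mm; origin at its underside. Not to be disturbed.

How it is judged:
On the way, in this order (a step that is already met when the one before it is completed fails the run):
1. the cup hangs by its handle on the hook in the booth and has been let go (x of cup_loop in the frame of hook_saddle between -0.022 and 0.045 m and y of cup_loop in the frame of hook_saddle between -0.016 and 0.016 m and z of cup_loop in the frame of hook_saddle between -0.008 and 0.014 m and angle between dip_cup's own z axis and vertical below 0.26 rad and contact force between dip_cup and booth above 0.5 N and contact force between each of the arm, the fingers and dip_cup below 0.05 N), for 0.3 s.
2. the guard is shut with the cup hanging inside (x of cup_loop in the frame of hook_saddle between -0.022 and 0.045 m and y of cup_loop in the frame of hook_saddle between -0.016 and 0.016 m and z of cup_loop in the frame of hook_saddle between -0.008 and 0.014 m and angle between dip_cup's own z axis and vertical below 0.26 rad and value of joint guard below 0.07 rad), for 0.1 s.
3. the air button is held down for three seconds (at least 2.8 s) without a break, guard shut and cup on the hook (all of step 2 and value of joint air_button above 0.004 m), for 2.8 s.
At the end, for the whole second after the job is handed in: The cup hangs upright (within 15 degrees) and at rest with the crown of its handle in the hook's saddle (between the upturned tip and 45 mm behind the saddle, within 16 mm sideways, 8 mm below to 14 mm above), untouched; the guard is shut to within 0.07 rad; the air button is up (within 1.5 mm) (all of step 2 and contact force between dip_cup and booth above 0.5 N and contact force between each of the arm, the fingers and dip_cup below 0.05 N and value of joint air_button below 0.0015 m and linear speed of dip_cup below 0.04 m/s).
It fails at once if the air button is pressed while the guard is open (value of joint air_button above 0.003 m and value of joint guard above 0.12 rad).
It fails at once if the jar is disturbed (distance of red_jar from where it was at the start of the episode above 0.025 m or angle between red_jar's own z axis and vertical above 0.4 rad).
It fails at once if the amber bottle is disturbed (distance of amber_bottle from where it was at the start of the episode above 0.025 m or angle between amber_bottle's own z axis and vertical above 0.4 rad).
It fails at once if the vial rack is disturbed (distance of vial_rack from where it was at the start of the episode above 0.025 m or angle between vial_rack's own z axis and vertical above 0.4 rad).
It also fails if it takes over 72 s, if anything falls off the work surface, if the arm or the gripper's body presses on something with over 40 N, if the wrist force passes 120 N, or if a joint passes its speed limit or range.

## Working session

There is one attempt and no reset: what is moved stays moved. The work goes in short steps, Python scripts to look and compute and a shell command to move; the robot and the scene stay as the last step left them, time stands still between calls to the robot, and variables do not carry over. Pictures are saved under pics/ and viewed, at most 10 in all, crops included, and the job is handed in when it is done.

```bash
ls; mkdir -p pics
cat > h.py <<'E'
import numpy as np, cv2
from scipy.spatial.transform import Rotation as R
from plant import r, eyes, nets
def cam(name, st=None):
    i=eyes.camera_info(name); K=np.array(i["K"],float); D=np.array(i["D"],float)
    if name=="wrist":
        T=np.eye(4); T[:3,:3]=R.from_quat(st["eef_rot"]).as_matrix(); T[:3,3]=st["tool_pos"]
        C=T@np.array(i["T_tool_cam"])
    else: C=np.linalg.inv(np.array(i["world_to_cam"]))
    return K,D,C
def ray(c,uv):
    K,D,C=c
    p=cv2.undistortPoints(np.array([[uv]],float),K,D)[0,0]
    return C[:3,3], C[:3,:3]@np.array([p[0],p[1],1.])   # depth-scaled
def at_depth(c,uv,d): o,v=ray(c,uv); return o+d*v
def at_z(c,uv,z): o,v=ray(c,uv); return o+v*(z-o[2])/v[2]
def tri(rays):
    A=np.zeros((3,3));b=np.zeros(3)
    for o,v in rays:
        v=v/np.linalg.norm(v);P=np.eye(3)-np.outer(v,v);A+=P;b+=P@o
    return np.linalg.solve(A,b)
def px(p): return np.array(p)*[640,480]
E
python3 - <<'E'
from h import *
st=r.get_state(); print(st["clock"],st["tool_pos"],st["eef_rot"],st["opening"])
names=["cup_grip","cup_loop","dip_cup","drain_stand","booth","hook_saddle","guard_hinge","guard_face","air_button_top","red_jar","amber_bottle","vial_rack"]
for cn in ["scene","top"]:
    im,d=eyes.snapshot(cn); cv2.imwrite(f"pics/{cn}0.png",im); c=cam(cn); print(cn,"at",c[2][:3,3].round(3))
    for n in names:
        for o in nets.place_of(cn,n)[:2]:
            u=px(o["position"]); x,y=np.clip(u.astype(int),0,[639,479]); dd=d[y,x]
            print(n,round(o["confidence"],2),u.round(0),at_depth(c,u,dd).round(3) if dd else None)
E
```

```text
pics
0.0 [ 0.25155575 -0.57144723  0.23790757] [ 9.78564068e-01  2.05940586e-01 -2.54241970e-04 -8.80445897e-04] 1.0006074490210999
scene at [-0.191  0.82   1.402]
cup_grip 0.84 [246. 261.] [0.706 0.183 0.025]
cup_loop 0.56 [252. 267.] [0.621 0.225 0.113]
dip_cup 0.69 [256. 295.] [0.59  0.251 0.035]
drain_stand 0.98 [257. 295.] [0.588 0.25  0.036]
drain_stand 0.52 [378. 225.] [ 0.515 -0.195  0.013]
booth 0.94 [339. 224.] [ 0.524 -0.019  0.158]
hook_saddle 0.85 [338. 178.] [ 0.686 -0.2    0.099]
guard_hinge 0.82 [377. 228.] [ 0.518 -0.196 -0.005]
guard_face 0.57 [418. 202.] [ 0.409 -0.231  0.162]
air_button_top 0.5 [286. 322.] [0.464 0.26  0.041]
air_button_top 0.44 [323. 230.] [0.539 0.032 0.162]
red_jar 0.71 [288. 319.] [0.458 0.258 0.063]
vial_rack 0.93 [237. 364.] [0.464 0.435 0.05 ]
top at [0.469 0.041 1.223]
cup_grip 0.75 [223. 214.] [0.606 0.233 0.191]
cup_loop 0.81 [226. 215.] [0.604 0.228 0.184]
dip_cup 0.8 [235. 223.] [0.608 0.239 0.011]
drain_stand 0.74 [234. 225.] [0.602 0.24  0.013]
drain_stand 0.58 [224. 217.] [0.601 0.233 0.185]
booth 0.62 [376. 224.] [ 0.605 -0.108  0.019]
booth 0.35 [236. 226.] [0.593 0.225 0.078]
hook_saddle 0.77 [389. 215.] [ 0.604 -0.116  0.189]
hook_saddle 0.67 [238. 225.] [0.595 0.222 0.066]
guard_hinge 0.65 [412. 258.] [ 0.521 -0.196  0.018]
guard_hinge 0.57 [376. 224.] [ 0.605 -0.109  0.022]
guard_face 0.96 [441. 308.] [ 0.408 -0.225  0.179]
air_button_top 0.69 [317. 248.] [0.535 0.036 0.166]
red_jar 0.9 [233. 272.] [0.487 0.232 0.072]
amber_bottle 0.91 [476. 239.] [ 0.563 -0.341  0.062]
amber_bottle 0.42 [225. 215.] [0.603 0.231 0.191]
vial_rack 0.89 [161. 274.] [0.481 0.4   0.066]
vial_rack 0.64 [315. 249.] [0.533 0.041 0.162]
```

Run:
```python
import cv2,numpy as np
a=cv2.imread("pics/scene0.png");b=cv2.imread("pics/top0.png")
cv2.imwrite("pics/pair0.png",np.vstack([np.hstack([cv2.resize(a[120:420,150:550],(400,300)),cv2.resize(b[120:420,130:530],(400,300))]),np.hstack([cv2.resize(a[230:330,190:330],(400,286)),cv2.resize(b[170:270,170:310],(400,286))])]))
```

```text
(no output)
```

View pics/pair0.png

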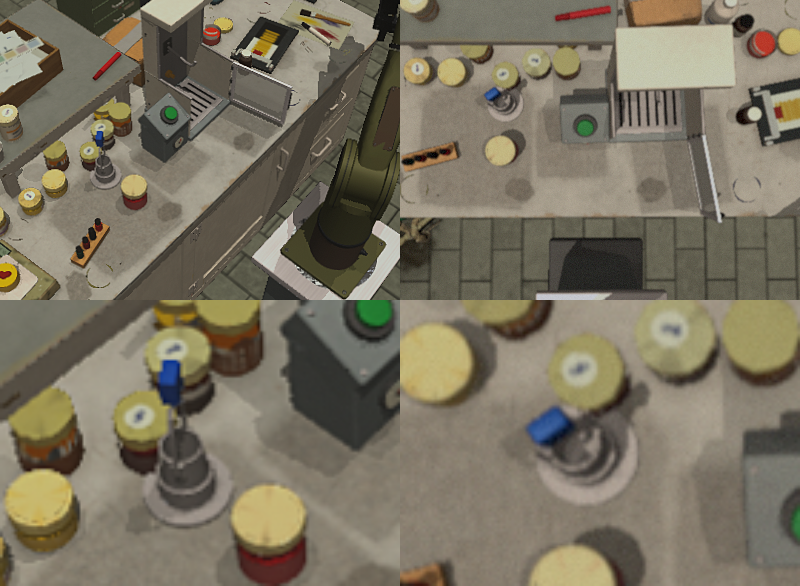

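View pics/top0.png

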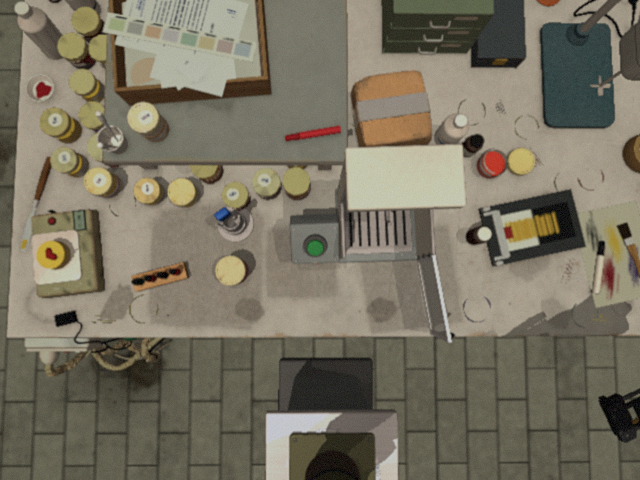

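The top view shows the cup grip at (223,214), the red jar at (230,270), the vial rack at (160,275), the box with its green button at (316,247), the booth roof at (405,178), the open guard running (425,258)–(447,338) and the amber bottle at (480,235). Next I'll fit the booth frame and the cup.

```bash
cat > cloud.py <<'E'
from h import *
def cloud(cn,d,st=None):
    c=cam(cn,st); K,D,C=c
    v,u=np.nonzero(d>0); p=cv2.undistortPoints(np.stack([u,v],1).astype(float)[:,None],K,D)[:,0]
    z=d[v,u].astype(float)
    P=np.c_[p*z[:,None],z]@C[:3,:3].T+C[:3,3]
    return P,u,v
E
python3 - <<'E'
from cloud import *
im,d=eyes.snapshot("top"); P,u,v=cloud("top",d)
def sel(lo,hi): return P[np.all((P>lo)&(P<hi),axis=1)]
q=sel([.5,-.3,.36],[.8,.1,.45]); print("roof z",np.median(q[:,2]),len(q))
rect=cv2.minAreaRect(q[:,:2].astype(np.float32)); print(rect, cv2.boxPoints(rect).round(3).tolist())
q=sel([.25,-.4,.12],[.53,-.18,.2]); (vx,vy,x0,y0)=cv2.fitLine(q[:,:2].astype(np.float32),cv2.DIST_HUBER,0,.01,.01).ravel(); print("guard",len(q),vx,vy,x0,y0,q.min(0),q.max(0))
q=sel([.4,-.06,.08],[.7,.12,.2]); rect=cv2.minAreaRect(q[:,:2].astype(np.float32)); print("box",rect)
# green button
m=(im[...,1].astype(int)>im[...,2]+50)&(im[...,1].astype(int)>im[...,0]+40); k=m[v,u]&np.all((P>[.45,-.02,.1])&(P<[.65,.12,.22]),axis=1); print("button",k.sum(),np.median(P[k],0))
b=(im[...,0].astype(int)>im[...,2]+50); k=b[v,u]&np.all((P>[.55,.18,.15])&(P<[.66,.28,.22]),axis=1); B=P[k]; print("grip",len(B),B.mean(0)); rect=cv2.minAreaRect(B[:,:2].astype(np.float32)); print(rect); t=B[B[:,2]>.18]; print(len(t),cv2.minAreaRect(t[:,:2].astype(np.float32)))
q=sel([.54,.17,.001],[.66,.30,.009]); print("foot",len(q),cv2.minEnclosingCircle(q[:,:2].astype(np.float32)))
ims,ds=eyes.snapshot("scene"); Ps,us,vs=cloud("scene",ds); b=(ims[...,0].astype(int)>ims[...,2]+50)
k=b[vs,us]&np.all((Ps>[.55,.18,.13])&(Ps<[.66,.28,.22]),axis=1); B=Ps[k]; print("scene grip",len(B),B.mean(0),B.min(0),B.max(0))
print(tri([ray(cam("scene"),(246,261)),ray(cam("top"),(223,214))]))
E
```

```text
roof z 0.41210561149434866 7550
((0.6396674513816833, -0.11076777428388596), (0.10830879956483841, 0.20080329477787018), 2.217123508453369) [[0.5820000171661377, -0.013000000268220901], [0.5889999866485596, -0.21299999952316284], [0.6980000138282776, -0.20900000631809235], [0.6899999976158142, -0.00800000037997961]]
guard 907 0.98550326 0.16965652 0.4586345 -0.21839522 [ 0.33861174 -0.26375443  0.12009043] [ 0.52998108 -0.20406611  0.19066334]
box ((0.6056588888168335, 0.04181936755776405), (0.20383740961551666, 0.12619629502296448), 7.0357794761657715)
button 172 [0.53688864 0.04095533 0.16248315]
grip 102 [0.60678356 0.23797074 0.18984685]
((0.6069912910461426, 0.23856081068515778), (0.015559815801680088, 0.027514295652508736), 34.19246292114258)
102 ((0.6069912910461426, 0.23856081068515778), (0.015559815801680088, 0.027514295652508736), 34.19246292114258)
foot 835 ((0.6017635464668274, 0.23509936034679413), 0.08427971601486206)
scene grip 60 [0.60757005 0.24090018 0.18685839] [0.59648873 0.22719437 0.1619025 ] [0.62182104 0.25549266 0.19397936]
[0.61337474 0.24304662 0.16053831]
```

```bash
python3 -m pendant '[{"dx":150,"dy":350,"dz":80,"twist":0.18,"claw":1},{"dx":150,"dy":350,"dz":80,"twist":0.18,"claw":1},{"dx":150,"dy":350,"dz":80,"twist":0.18,"claw":1},{"dx":150,"dy":350,"dz":80,"twist":0.18,"claw":1},{"dx":150,"dy":350,"dz":80,"twist":0.18,"claw":1},{"dx":150,"dy":350,"dz":80,"twist":0.18,"claw":1},{"dx":150,"dy":350,"dz":80,"twist":0.18,"claw":1},{"dx":150,"dy":350,"dz":80,"twist":0.18,"claw":1}]' 20 && python3 -m pendant '[{"dx":50,"dy":350,"dz":0,"claw":1},{"dx":50,"dy":350,"dz":0,"claw":1},{"dx":50,"dy":350,"dz":0,"claw":1},{"dx":50,"dy":350,"dz":0,"claw":1},{"dx":50,"dy":350,"dz":0,"claw":1},{"dx":50,"dy":350,"dz":0,"claw":1},{"dx":50,"dy":350,"dz":0,"claw":1},{"dx":50,"dy":350,"dz":0,"claw":1}]'
```

```text
clock: 2.2
tool_pos: [0.403, -0.2191, 0.3197]
eef_rot: [0.956, 0.294, 0.001, 0.0]
contact_force: [0.9, -0.7, -0.5]
opening: 0.997
finger_force: 0.0validation failed for argument at $[0]...
```

```bash
python3 -m pendant '[{"dx":50,"dy":350,"dz":0,"twist":0,"claw":1},{"dx":50,"dy":350,"dz":0,"twist":0,"claw":1},{"dx":50,"dy":350,"dz":0,"twist":0,"claw":1},{"dx":50,"dy":350,"dz":0,"twist":0,"claw":1},{"dx":50,"dy":350,"dz":0,"twist":0,"claw":1},{"dx":50,"dy":350,"dz":0,"twist":0,"claw":1},{"dx":50,"dy":350,"dz":0,"twist":0,"claw":1},{"dx":50,"dy":350,"dz":0,"twist":0,"claw":1}]'
python3 - <<'E'
from cloud import *
st=r.get_state(); print(st["tool_pos"])
C=R.from_quat(st["eef_rot"]).as_matrix(); t=np.array(st["tool_pos"])
A=[]
for cn in ["scene","top"]:
    im,d=eyes.snapshot(cn); cv2.imwrite(f"pics/{cn}1.png",im); P,_,_=cloud(cn,d); A.append(P)
P=np.vstack(A); L=(P-t)@C
k=(np.abs(L[:,0])<.2)&(np.abs(L[:,1])<.2)&(L[:,2]<.0)&(L[:,2]>-.45); L=L[k]
for h in np.arange(0,.44,.02):
    s=L[(-L[:,2]>=h)&(-L[:,2]<h+.02)]
    if len(s)>5: print(round(h+t[2]-0,3),round(h,2),len(s),"x",np.percentile(s[:,0],[1,99]).round(3),"y",np.percentile(s[:,1],[1,99]).round(3))
print("tool x world",C[:,0].round(2),"y",C[:,1].round(2), "q",np.round(st["q"],2))
E
```

```text
clock: 3.0
tool_pos: [0.4521, 0.1362, 0.3193]
eef_rot: [0.954, 0.299, 0.002, -0.002]
contact_force: [-0.1, -0.4, 1.3]
opening: 0.999
finger_force: 0.0
[0.45208845 0.13620025 0.31934328]
0.319 0.0 37 x [-0.008  0.01 ] y [-0.062 -0.055]
0.339 0.02 31 x [-0.011  0.01 ] y [-0.064  0.016]
0.359 0.04 35 x [-0.012  0.005] y [0.046 0.052]
0.379 0.06 212 x [-0.033  0.034] y [-0.09  0.08]
0.399 0.08 497 x [-0.036  0.034] y [-0.095  0.199]
0.419 0.1 1559 x [-0.035  0.032] y [-0.095  0.095]
0.439 0.12 120 x [-0.02  0.02] y [-0.046 -0.031]
0.459 0.14 316 x [-0.035  0.035] y [-0.045  0.037]
0.479 0.16 219 x [-0.035  0.037] y [-0.04   0.039]
0.499 0.18 242 x [-0.036  0.036] y [-0.041  0.04 ]
0.519 0.2 252 x [-0.035  0.036] y [-0.04   0.001]
0.539 0.22 224 x [-0.035  0.035] y [-0.04   0.001]
0.559 0.24 282 x [-0.035  0.034] y [-0.04  -0.002]
0.579 0.26 193 x [-0.035  0.033] y [-0.039 -0.005]
0.599 0.28 154 x [-0.032  0.033] y [-0.048  0.046]
0.619 0.3 390 x [-0.049  0.042] y [-0.049  0.047]
0.639 0.32 670 x [-0.065  0.044] y [-0.048  0.047]
0.659 0.34 1773 x [-0.072  0.04 ] y [-0.047  0.046]
0.679 0.36 2703 x [-0.094  0.026] y [-0.046  0.044]
0.699 0.38 3684 x [-0.115 -0.003] y [-0.046  0.042]
0.719 0.4 2694 x [-0.145 -0.027] y [-0.046  0.04 ]
0.739 0.42 3007 x [-0.16  -0.052] y [-0.046  0.039]
tool x world [0.82 0.57 0.01] y [ 0.57 -0.82 -0.  ] q [-0.14  0.39 -0.36  1.89  0.17  0.88 -1.55]
```

View pics/scene1.png

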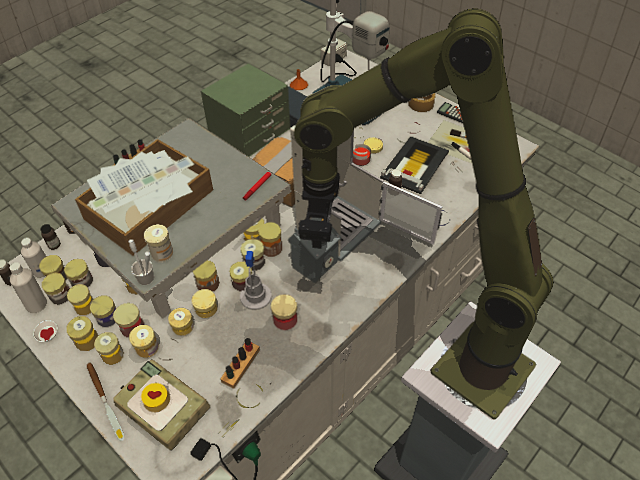

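Scene view: the gripper is at (318,230). A ±36 mm wrist tube rises above it to 0.30 m above the TCP, so a vertical tool would hit the booth roof before it reached the hook. I'll test how the controller behaves at the edge of reach, in free space up high, to see whether the tool can lean there.

```bash
python3 -m pendant '[{"dx":0,"dy":0,"dz":250,"twist":0.5,"claw":1},{"dx":0,"dy":0,"dz":250,"twist":0.5,"claw":1},{"dx":0,"dy":0,"dz":250,"twist":0.5,"claw":1},{"dx":0,"dy":0,"dz":250,"twist":0.5,"claw":1},{"dx":0,"dy":0,"dz":250,"twist":0.5,"claw":1},{"dx":0,"dy":0,"dz":250,"twist":0.5,"claw":1}]' && for i in 1; do python3 -m pendant '[{"dx":400,"dy":100,"dz":50,"twist":0,"claw":1},{"dx":400,"dy":100,"dz":50,"twist":0,"claw":1},{"dx":400,"dy":100,"dz":50,"twist":0,"claw":1},{"dx":400,"dy":100,"dz":50,"twist":0,"claw":1},{"dx":400,"dy":100,"dz":50,"twist":0,"claw":1},{"dx":400,"dy":100,"dz":50,"twist":0,"claw":1},{"dx":400,"dy":100,"dz":50,"twist":0,"claw":1},{"dx":400,"dy":100,"dz":50,"twist":0,"claw":1}]'; done; python3 -c "
from h import *
s=r.get_state();print(np.round(s['q'],3),R.from_quat(s['eef_rot']).as_matrix()[:,1:].round(2))"
```

```text
clock: 3.7
tool_pos: [0.4538, 0.1269, 0.5749]
eef_rot: [0.855, 0.518, 0.006, 0.002]
contact_force: [-0.4, 0.1, 0.4]
opening: 0.999
finger_force: 0.0
clock: 4.5
tool_pos: [0.7169, 0.1757, 0.5641]
eef_rot: [0.856, 0.516, 0.016, 0.005]
contact_force: [0.5, -2.2, 0.1]
opening: 1.002
finger_force: 0.0
[-0.329  0.892  0.447  0.142 -0.404  2.087 -0.742] [[ 0.88  0.03]
 [-0.47  0.01]
 [ 0.03 -1.  ]]
```

```bash
python3 -m pendant '[{"dx":300,"dy":60,"dz":0,"twist":0,"claw":1},{"dx":300,"dy":60,"dz":0,"twist":0,"claw":1},{"dx":300,"dy":60,"dz":0,"twist":0,"claw":1},{"dx":300,"dy":60,"dz":0,"twist":0,"claw":1},{"dx":300,"dy":60,"dz":0,"twist":0,"claw":1},{"dx":300,"dy":60,"dz":0,"twist":0,"claw":1},{"dx":300,"dy":60,"dz":0,"twist":0,"claw":1},{"dx":300,"dy":60,"dz":0,"twist":0,"claw":1}]'; python3 -c "
from h import *
s=r.get_state();print(np.round(s['q'],3),R.from_quat(s['eef_rot']).as_matrix()[:,1:].round(2))"
```

```text
clock: 5.3
tool_pos: [0.7324, 0.1748, 0.5361]
eef_rot: [0.855, 0.519, 0.009, -0.001]
contact_force: [-1.3, 0.0, -0.4]
opening: 1.001
finger_force: 0.0
[-0.329  0.966  1.066  0.136 -1.     2.089 -0.675] [[ 0.89  0.01]
 [-0.46  0.01]
 [ 0.01 -1.  ]]
```

The controller keeps the tool strictly vertical, so it cannot lean under the roof. Instead I'll lay the cup down on the bench and regrasp it by its body with the axis horizontal. That lets me feed the crown in under the roof ahead of the gripper. First I'll go back above the cup.

```bash
python3 -m pendant '[{"dx":-125,"dy":64,"dz":-216,"twist":-0.5,"claw":1},{"dx":-125,"dy":64,"dz":-216,"twist":-0.5,"claw":1},{"dx":-125,"dy":64,"dz":-216,"twist":-0.5,"claw":1},{"dx":-125,"dy":64,"dz":-216,"twist":-0.5,"claw":1},{"dx":-125,"dy":64,"dz":-216,"twist":-0.5,"claw":1},{"dx":-125,"dy":64,"dz":-216,"twist":-0.5,"claw":1},{"dx":-125,"dy":64,"dz":-216,"twist":-0.5,"claw":1},{"dx":-125,"dy":64,"dz":-216,"twist":-0.5,"claw":1}]'
cat > look.py <<'E'
from cloud import *
def grip(st,im,d,lo,hi):
    P,u,v=cloud("wrist",d,st); b=(im[...,0].astype(int)>im[...,2]+50)
    return P[b[v,u]&np.all((P>lo)&(P<hi),axis=1)]
E
python3 - <<'E'
from look import *
st=r.get_state(); im,d=eyes.snapshot("wrist"); cv2.imwrite("pics/w1.png",im)
print(st["tool_pos"],np.degrees(2*np.arctan2(st["eef_rot"][1],st["eef_rot"][0])),np.round(st["q"],2))
B=grip(st,im,d,[.5,.1,.12],[.7,.35,.25]); print(len(B),B.mean(0),np.percentile(B[:,2],[2,50,98])); t=B[B[:,2]>np.percentile(B[:,2],90)-.006]; print(cv2.minAreaRect(t[:,:2].astype(np.float32)))
for n in ["cup_grip","drain_stand"]:
    for o in nets.place_of("wrist",n)[:1]: u=px(o["position"]); print(n,o["confidence"],u,at_z(cam("wrist",st),u,.172 if n=="cup_grip" else 0.0))
E
```

```text
clock: 6.1
tool_pos: [0.6041, 0.2416, 0.3161]
eef_rot: [0.956, 0.292, 0.004, 0.0]
contact_force: [-0.3, -0.1, -0.2]
opening: 1.0
finger_force: 0.0
[0.60413435 0.24162183 0.31607145] 33.97394407615155 [-0.96  0.96  1.29  1.42 -0.92  1.42 -0.65]
619 [0.60972451 0.23938562 0.19011706] [0.18862646 0.19057596 0.19205285]
((0.6096071004867554, 0.23893046379089355), (0.01570647396147251, 0.02791421301662922), 35.81277084350586)
cup_grip 0.74 [324.48  224.304] [0.60886528 0.23957067 0.172     ]
drain_stand 0.69 [323.712 197.52 ] [0.60720023 0.23598345 0.        ]
```

View pics/w1.png

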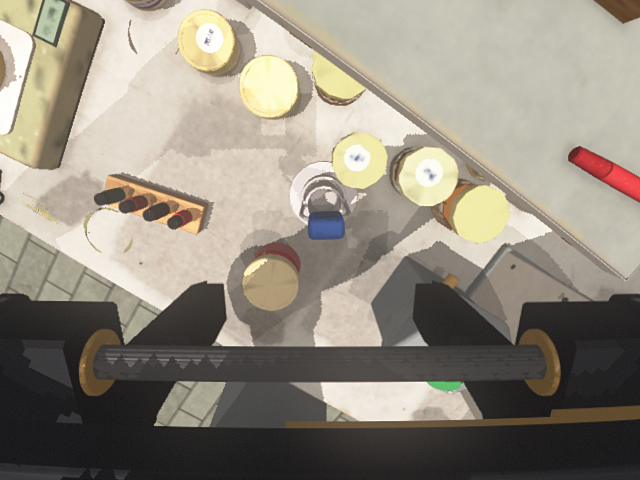

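Wrist view: the blue grip is at (326,225), lined up with the fingers, with the jar clear at (270,280) and neighbouring jars behind. Measured grip: (0.609, 0.239), yaw about 35°. Now I'll go down and grasp.

```bash
python3 -m pendant '[{"dx":4,"dy":-2,"dz":-60,"twist":0.02,"claw":1},{"dx":4,"dy":-2,"dz":-60,"twist":0.02,"claw":1},{"dx":4,"dy":-2,"dz":-120,"twist":0.02,"claw":1},{"dx":4,"dy":-2,"dz":-120,"twist":0.02,"claw":1},{"dx":4,"dy":-2,"dz":-158,"twist":0.02,"claw":1},{"dx":4,"dy":-2,"dz":-158,"twist":0.02,"claw":1},{"dx":4,"dy":-2,"dz":-158,"twist":0.02,"claw":1}]' 15
```

```text
clock: 6.95
tool_pos: [0.613, 0.2356, 0.1638]
eef_rot: [0.954, 0.3, 0.009, 0.003]
contact_force: [-0.1, -0.1, 0.5]
opening: 1.001
finger_force: 0.0
```

```bash
python3 -m pendant '[{"dx":-3,"dy":3,"dz":-2,"twist":0,"claw":1},{"dx":-3,"dy":3,"dz":-2,"twist":0,"claw":0.2},{"dx":-3,"dy":3,"dz":-2,"twist":0,"claw":0.1},{"dx":-3,"dy":3,"dz":-2,"twist":0,"claw":0.1},{"dx":-3,"dy":3,"dz":-2,"twist":0,"claw":0.1},{"dx":-3,"dy":3,"dz":-2,"twist":0,"claw":0.1},{"dx":-3,"dy":3,"dz":-2,"twist":0,"claw":0.1},{"dx":-3,"dy":3,"dz":-2,"twist":0,"claw":0.1}]' 15; python3 -m pendant '[{"dx":0,"dy":0,"dz":20,"twist":0,"claw":0.1},{"dx":0,"dy":0,"dz":60,"twist":0,"claw":0.1},{"dx":0,"dy":0,"dz":110,"twist":0,"claw":0.1},{"dx":0,"dy":0,"dz":110,"twist":0,"claw":0.1}]'; python3 -c "
from h import *
print(np.round(r.get_state()['q'],2))"
```

```text
clock: 7.75
tool_pos: [0.6088, 0.2389, 0.1596]
eef_rot: [0.954, 0.3, 0.008, 0.003]
contact_force: [0.0, 0.1, 1.1]
opening: 0.389
finger_force: 0.0
clock: 8.15
tool_pos: [0.6124, 0.2377, 0.2766]
eef_rot: [0.954, 0.3, 0.013, 0.004]
contact_force: [-0.3, -0.9, -1.7]
opening: 0.339
finger_force: 15.0
[-0.92  0.92  1.1   1.48 -0.85  1.24 -0.68]
```

Run:
```python
from look import *
st=r.get_state(); t=np.array(st["tool_pos"]); print(t, st["contact_force"])
for cn in ["scene","wrist"]:
    im,d=eyes.snapshot(cn); cv2.imwrite(f"pics/{cn}2.png",im); P,u,v=cloud(cn,d,st); b=(im[...,0].astype(int)>im[...,2]+50)
    B=P[b[v,u]&(np.linalg.norm(P-t,axis=1)<.09)]; print(cn,len(B),(B.mean(0)-t).round(3) if len(B) else 0,(np.percentile(B,[3,97],axis=0)-t).round(3) if len(B) else 0)
    if cn=="scene": s=im
K,D,C=cam("scene"); W=np.linalg.inv(C); p,_=cv2.projectPoints(t[None],cv2.Rodrigues(W[:3,:3])[0],W[:3,3],K,D); x,y=p.ravel().astype(int); print(x,y)
cv2.imwrite("pics/s2c.png",cv2.resize(s[y-70:y+110,x-100:x+100],None,fx=3,fy=3))
```

```text
[0.61239619 0.23768816 0.27659798] [-0.30337387 -0.87303653 -1.69954428]
scene 0 0 0
wrist 2075 [0.003 0.001 0.024] [[-0.008 -0.01   0.023]
 [ 0.012  0.011  0.026]]
244 231
```

View pics/s2c.png

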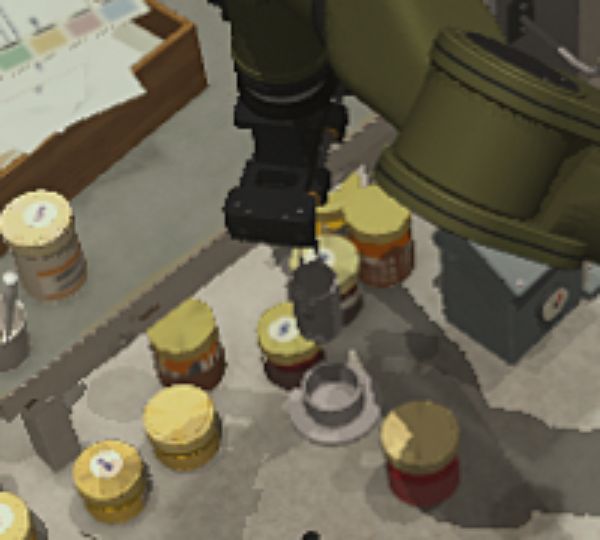

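The cup is held and clear of the stand; in the crop it hangs at (318,300), with the stand empty at (335,395). The grip centre is 5.5 mm behind the fingertips. Next I'll carry it to the open bench and turn it.

```bash
python3 -m pendant '[{"dx":-40,"dy":-5,"dz":20,"twist":0.14,"claw":0.1},{"dx":-80,"dy":-30,"dz":20,"twist":0.28,"claw":0.1},{"dx":-115,"dy":-45,"dz":20,"twist":0.42,"claw":0.1},{"dx":-150,"dy":-60,"dz":20,"twist":0.56,"claw":0.1},{"dx":-185,"dy":-75,"dz":20,"twist":0.7,"claw":0.1},{"dx":-220,"dy":-86,"dz":20,"twist":0.84,"claw":0.1},{"dx":-220,"dy":-86,"dz":20,"twist":0.96,"claw":0.1},{"dx":-220,"dy":-86,"dz":20,"twist":0.96,"claw":0.1}]'; python3 -c "
from h import *
print(np.round(r.get_state()['q'],2))"
```

```text
clock: 9.05
tool_pos: [0.3868, 0.1531, 0.2888]
eef_rot: [0.707, 0.707, 0.007, -0.002]
contact_force: [0.6, 0.2, -1.9]
opening: 0.336
finger_force: 15.0
[-1.1   0.49  0.96  2.13 -0.59  0.8   0.24]
```

```bash
python3 -m pendant '[{"dx":2,"dy":0,"dz":-50,"twist":0,"claw":0.1},{"dx":2,"dy":0,"dz":-90,"twist":0,"claw":0.1},{"dx":2,"dy":0,"dz":-115,"twist":0,"claw":0.1},{"dx":2,"dy":0,"dz":-125,"twist":0,"claw":0.1},{"dx":2,"dy":0,"dz":-130,"twist":0,"claw":0.1},{"dx":2,"dy":0,"dz":-130,"twist":0,"claw":0.1}]' 15; python3 -c "
from h import *
print(np.round(r.get_state()['q'],2))"
```

```text
clock: 9.65
tool_pos: [0.3914, 0.153, 0.1587]
eef_rot: [0.709, 0.705, 0.008, -0.001]
contact_force: [0.3, 0.6, -1.4]
opening: 0.342
finger_force: 14.9
[-0.82  0.67  0.56  2.27 -0.94  0.43  0.53]
```

```bash
python3 -m pendant '[{"dx":0,"dy":0,"dz":0,"twist":0,"claw":0.1},{"dx":0,"dy":-15,"dz":1,"twist":0,"claw":0.1},{"dx":0,"dy":-29,"dz":1,"twist":0,"claw":0.1},{"dx":0,"dy":-44,"dz":0,"twist":0,"claw":0.1},{"dx":0,"dy":-58,"dz":-3,"twist":0,"claw":0.1},{"dx":0,"dy":-72,"dz":-6,"twist":0,"claw":0.1},{"dx":0,"dy":-86,"dz":-11,"twist":0,"claw":0.1},{"dx":0,"dy":-86,"dz":-11,"twist":0,"claw":0.1}]' 5
python3 - <<'E'
from look import *
st=r.get_state(); t=np.array(st["tool_pos"]); print(t.round(3),np.round(st["q"],2))
s,d=eyes.snapshot("scene")
K,D,C=cam("scene"); W=np.linalg.inv(C); p,_=cv2.projectPoints(t[None],cv2.Rodrigues(W[:3,:3])[0],W[:3,3],K,D); x,y=p.ravel().astype(int); print(x,y)
cv2.imwrite("pics/s3c.png",cv2.resize(s[y-80:y+100,x-120:x+120],None,fx=3,fy=3))
E
```

```text
clock: 10.45
tool_pos: [0.3915, 0.0647, 0.1486]
eef_rot: [0.71, 0.705, 0.008, 0.0]
contact_force: [0.7, -1.7, 6.7]
opening: 0.34
finger_force: 5.0
[0.392 0.065 0.149] [-0.52  0.65  0.41  2.34 -0.96  0.31  0.73]
355 269
```

View pics/s3c.png

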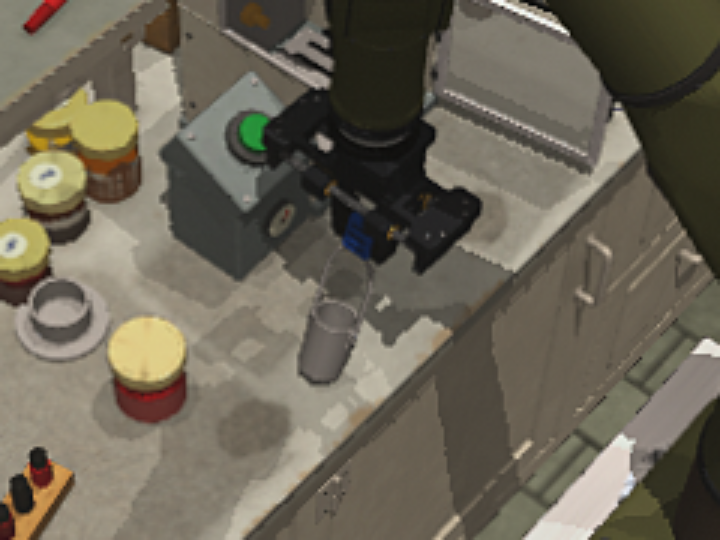

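The crop shows the cup leaning about 30° with its bottom edge on the bench at (320,375) and its grip in the fingers at (358,235). I'll keep laying it down.

```bash
python3 -m pendant '[{"dx":0,"dy":-13,"dz":-5,"twist":0,"claw":0.1},{"dx":0,"dy":-26,"dz":-12,"twist":0,"claw":0.1},{"dx":0,"dy":-38,"dz":-20,"twist":0,"claw":0.1},{"dx":0,"dy":-49,"dz":-29,"twist":0,"claw":0.1},{"dx":0,"dy":-60,"dz":-40,"twist":0,"claw":0.1},{"dx":0,"dy":-69,"dz":-51,"twist":0,"claw":0.1},{"dx":0,"dy":-77,"dz":-63,"twist":0,"claw":0.1},{"dx":0,"dy":-85,"dz":-76,"twist":0,"claw":0.1}]' 4;  python3 -c "
from h import *
print(np.round(r.get_state()['q'],2))"
```

```text
clock: 11.3
tool_pos: [0.3993, -0.0183, 0.0805]
eef_rot: [0.707, 0.707, 0.003, -0.007]
contact_force: [-0.7, -0.1, -1.0]
opening: 0.34
finger_force: 4.0
[-0.08  0.77  0.03  2.35 -1.    0.04  0.94]
```

```bash
python3 -m pendant '[{"dx":3,"dy":-12,"dz":-8,"twist":0,"claw":0.1},{"dx":8,"dy":-25,"dz":-14,"twist":0,"claw":0.1},{"dx":12,"dy":-35,"dz":-22,"twist":0,"claw":0.1},{"dx":15,"dy":-42,"dz":-32,"twist":0,"claw":0.1},{"dx":16,"dy":-44,"dz":-44,"twist":0,"claw":0.1},{"dx":16,"dy":-45,"dz":-56,"twist":0,"claw":0.1},{"dx":16,"dy":-45,"dz":-56,"twist":0,"claw":0.1}]' 4;  python3 -c "
from h import *
print(np.round(r.get_state()['q'],2))"
```

```text
clock: 12.0
tool_pos: [0.4252, -0.0653, 0.0324]
eef_rot: [0.707, 0.707, -0.003, -0.014]
contact_force: [-1.1, -0.8, 0.1]
opening: 0.346
finger_force: 3.9
[ 0.04  0.89  0.03  2.26 -1.    0.04  1.06]
```

```bash
python3 -m pendant '[{"dx":0,"dy":0,"dz":-6,"twist":0,"claw":0.45},{"dx":0,"dy":0,"dz":-6,"twist":0,"claw":0.6},{"dx":0,"dy":0,"dz":-6,"twist":0,"claw":0.8},{"dx":0,"dy":0,"dz":-6,"twist":0,"claw":1},{"dx":0,"dy":0,"dz":-6,"twist":0,"claw":1},{"dx":-5,"dy":0,"dz":60,"twist":0,"claw":1},{"dx":-10,"dy":0,"dz":150,"twist":0,"claw":1},{"dx":-10,"dy":0,"dz":150,"twist":0,"claw":1}]'; python3 -m pendant '[{"dx":-20,"dy":-10,"dz":100,"twist":0,"claw":1},{"dx":-20,"dy":-10,"dz":100,"twist":0,"claw":1},{"dx":-20,"dy":-10,"dz":100,"twist":0,"claw":1}]'
python3 - <<'E'
from look import *
st=r.get_state(); t=np.array(st["tool_pos"]); print(t.round(3),np.round(st["q"],2))
im,d=eyes.snapshot("wrist"); cv2.imwrite("pics/w4.png",im)
for n in ["cup_grip","cup_loop","dip_cup"]:
    for o in nets.place_of("wrist",n)[:1]: u=px(o["position"]); print(n,round(o["confidence"],2),u,at_z(cam("wrist",st),u,.02))
B=grip(st,im,d,[.3,-.3,0],[.6,.3,.1]); print(len(B), B.mean(0) if len(B) else 0)
if len(B): print(cv2.minAreaRect(B[:,:2].astype(np.float32)))
cv2.imwrite("pics/w4.png",im)
E
```

```text
clock: 12.8
tool_pos: [0.4138, -0.065, 0.1801]
eef_rot: [0.708, 0.706, -0.003, -0.015]
contact_force: [1.5, -1.0, -0.1]
opening: 0.995
finger_force: 0.0
clock: 13.1
tool_pos: [0.3959, -0.0769, 0.2828]
eef_rot: [0.708, 0.706, 0.001, -0.011]
contact_force: [0.1, 0.6, -0.6]
opening: 0.998
finger_force: 0.0
[ 0.396 -0.077  0.283] [-0.47  0.46  0.85  2.14 -0.51  0.77  0.71]
cup_grip 0.8 [345.6   211.008] [ 0.42303824 -0.08259254  0.02      ]
cup_loop 0.89 [347.2   195.984] [ 0.42463695 -0.06448554  0.02      ]
dip_cup 0.83 [348.928  63.6  ] [0.42418335 0.08068214 0.02      ]
11264 [0.43519212 0.00324846 0.01103121]
((0.4663437008857727, -0.05090911686420441), (0.2676459550857544, 0.4070689082145691), 0.11448346823453903)
```

View pics/w4.png

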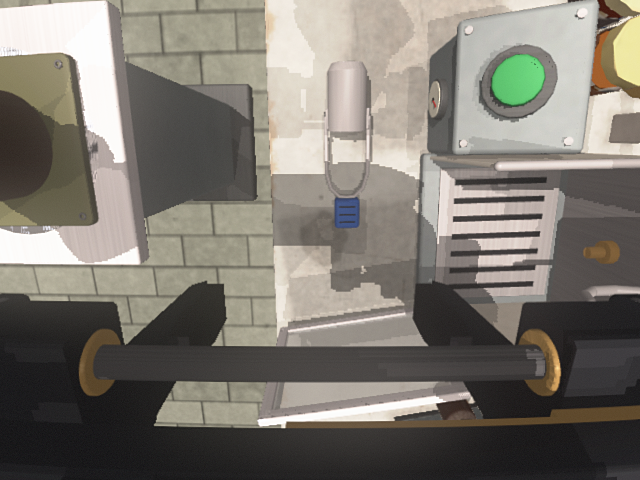

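The wrist view shows the cup lying flat: bottom at about (348,62), crown at (347,196), blue grip at (346,212), and the handle plane level. At this spot the gripper would foul the control box, so I'll slide the cup about 95 mm towards -y by pushing on its bottom with closed fingers.

```bash
python3 -m pendant '[{"dx":5,"dy":30,"dz":0,"twist":-0.14,"claw":0},{"dx":10,"dy":60,"dz":0,"twist":-0.28,"claw":0},{"dx":15,"dy":90,"dz":0,"twist":-0.42,"claw":0},{"dx":20,"dy":120,"dz":0,"twist":-0.56,"claw":0},{"dx":25,"dy":150,"dz":0,"twist":-0.7,"claw":0},{"dx":28,"dy":180,"dz":0,"twist":-0.84,"claw":0},{"dx":28,"dy":195,"dz":-20,"twist":-0.98,"claw":0},{"dx":28,"dy":195,"dz":-40,"twist":-1.12,"claw":0}]'; python3 -m pendant '[{"dx":0,"dy":0,"dz":-40,"twist":-0.14,"claw":0},{"dx":0,"dy":0,"dz":-80,"twist":-0.28,"claw":0},{"dx":0,"dy":0,"dz":-120,"twist":-0.42,"claw":0},{"dx":0,"dy":0,"dz":-150,"twist":-0.45,"claw":0},{"dx":0,"dy":0,"dz":-150,"twist":-0.45,"claw":0},{"dx":0,"dy":0,"dz":-150,"twist":-0.45,"claw":0}]';  python3 -c "
from h import *
print(np.round(r.get_state()['q'],2))"
```

```text
clock: 14.1
tool_pos: [0.4223, 0.1221, 0.2359]
eef_rot: [0.975, 0.223, 0.004, -0.013]
contact_force: [-1.0, -0.1, -0.0]
opening: 0.299
finger_force: 0.0
clock: 14.7
tool_pos: [0.4203, 0.1196, 0.0859]
eef_rot: [1.0, -0.001, 0.004, -0.013]
contact_force: [-0.4, 0.3, 0.8]
opening: 0.005
finger_force: 0.0
[-0.47  0.78  0.16  2.27 -0.99  0.16 -0.94]
```

```bash
python3 -m pendant '[{"dx":4,"dy":0,"dz":-30,"twist":0,"claw":0},{"dx":4,"dy":0,"dz":-55,"twist":0,"claw":0},{"dx":4,"dy":0,"dz":-65,"twist":0,"claw":0},{"dx":4,"dy":0,"dz":-65,"twist":0,"claw":0}]';  python3 -c "
from h import *
print(np.round(r.get_state()['q'],2))"
```

```text
clock: 15.1
tool_pos: [0.4357, 0.1214, 0.0303]
eef_rot: [1.0, 0.0, -0.001, -0.009]
contact_force: [-0.5, 0.2, 0.0]
opening: 0.007
finger_force: 0.0
[-0.38  0.89  0.03  2.22 -1.    0.04 -0.93]
```

The arm is stuck at wrist joint limits from the earlier detour (q5 = -1, q6 = 0.04), so it cannot get low at this radius. I'll raise it and turn the wrist up to joint 7's stop, which should force q5 back to its roomy side.

```bash
python3 -m pendant '[{"dx":5,"dy":0,"dz":50,"twist":0,"claw":0},{"dx":5,"dy":0,"dz":100,"twist":0,"claw":0},{"dx":5,"dy":0,"dz":110,"twist":0.15,"claw":0},{"dx":5,"dy":0,"dz":110,"twist":0.3,"claw":0},{"dx":5,"dy":0,"dz":110,"twist":0.45,"claw":0},{"dx":5,"dy":0,"dz":110,"twist":0.6,"claw":0},{"dx":5,"dy":0,"dz":110,"twist":0.75,"claw":0},{"dx":5,"dy":0,"dz":110,"twist":0.9,"claw":0}]'; python3 -c "
from h import *
print(np.round(r.get_state()['q'],2))"; python3 -m pendant '[{"dx":0,"dy":0,"dz":0,"twist":0.15,"claw":0},{"dx":0,"dy":0,"dz":0,"twist":0.3,"claw":0},{"dx":0,"dy":0,"dz":0,"twist":0.45,"claw":0},{"dx":0,"dy":0,"dz":0,"twist":0.6,"claw":0},{"dx":0,"dy":0,"dz":0,"twist":0.75,"claw":0},{"dx":0,"dy":0,"dz":0,"twist":0.9,"claw":0},{"dx":0,"dy":0,"dz":0,"twist":1.05,"claw":0},{"dx":0,"dy":0,"dz":0,"twist":1.2,"claw":0}]' ;  python3 -c "
from h import *
print(np.round(r.get_state()['q'],2))"
```

```text
clock: 15.9
tool_pos: [0.44, 0.1217, 0.1422]
eef_rot: [0.899, 0.438, -0.004, -0.008]
contact_force: [-0.3, -0.5, 0.2]
opening: 0.006
finger_force: 0.0
[-0.52  0.68  0.27  2.16 -0.51  0.38 -0.5 ]
clock: 16.7
tool_pos: [0.44, 0.1212, 0.142]
eef_rot: [0.495, 0.869, -0.009, -0.004]
contact_force: [0.4, 0.1, 0.5]
opening: 0.004
finger_force: 0.0
[-0.38  0.66  0.01  2.14 -0.01  0.36  0.17]
```

```bash
python3 -m pendant '[{"dx":0,"dy":0,"dz":0,"twist":0.15,"claw":0},{"dx":0,"dy":0,"dz":0,"twist":0.3,"claw":0},{"dx":0,"dy":0,"dz":0,"twist":0.45,"claw":0},{"dx":0,"dy":0,"dz":0,"twist":0.6,"claw":0},{"dx":0,"dy":0,"dz":0,"twist":0.75,"claw":0},{"dx":0,"dy":0,"dz":0,"twist":0.9,"claw":0},{"dx":0,"dy":0,"dz":0,"twist":1.04,"claw":0},{"dx":0,"dy":0,"dz":0,"twist":1.04,"claw":0}]' ; python3 -m pendant '[{"dx":-16,"dy":0,"dz":-40,"twist":0,"claw":0},{"dx":-16,"dy":0,"dz":-80,"twist":0,"claw":0},{"dx":-16,"dy":0,"dz":-110,"twist":0,"claw":0},{"dx":-16,"dy":0,"dz":-122,"twist":0,"claw":0},{"dx":-16,"dy":0,"dz":-122,"twist":0,"claw":0}]' ;  python3 -c "
from h import *
print(np.round(r.get_state()['q'],2))"
```

```text
clock: 17.5
tool_pos: [0.4401, 0.121, 0.1418]
eef_rot: [0.001, 1.0, -0.011, 0.0]
contact_force: [0.3, 0.1, -0.1]
opening: 0.004
finger_force: 0.0
clock: 18.0
tool_pos: [0.4264, 0.1211, 0.0239]
eef_rot: [0.002, 1.0, -0.013, -0.002]
contact_force: [0.2, 0.3, 0.0]
opening: 0.008
finger_force: 0.0
[-0.38  0.9  -0.02  2.23  1.17  0.04  0.  ]
```

```bash
python3 -m pendant '[{"dx":-1,"dy":-15,"dz":0,"twist":0,"claw":0},{"dx":-2,"dy":-30,"dz":0,"twist":0,"claw":0},{"dx":-2,"dy":-45,"dz":0,"twist":0,"claw":0},{"dx":-2,"dy":-60,"dz":0,"twist":0,"claw":0},{"dx":-2,"dy":-75,"dz":0,"twist":0,"claw":0},{"dx":-2,"dy":-90,"dz":0,"twist":0,"claw":0},{"dx":-2,"dy":-105,"dz":0,"twist":0,"claw":0},{"dx":-2,"dy":-118,"dz":0,"twist":0,"claw":0}]' ;   python3 -c "
from h import *
print(np.round(r.get_state()['q'],2))"
```

```text
clock: 18.8
tool_pos: [0.4249, 0.0027, 0.0249]
eef_rot: [0.002, 1.0, -0.012, -0.001]
contact_force: [-1.2, 1.6, 0.2]
opening: 0.004
finger_force: 0.6
[-0.03  0.9  -0.17  2.29  1.8   0.16 -0.37]
```

Now I'll back off and up, turn to the body-grasp yaw (closing along x), open, and look.

```bash
python3 -m pendant '[{"dx":0,"dy":15,"dz":0,"twist":0,"claw":0},{"dx":0,"dy":15,"dz":50,"twist":0,"claw":0},{"dx":0,"dy":15,"dz":100,"twist":0,"claw":0},{"dx":-5,"dy":0,"dz":150,"twist":0.15,"claw":0.5},{"dx":-5,"dy":-20,"dz":190,"twist":0.3,"claw":1},{"dx":-5,"dy":-40,"dz":230,"twist":0.45,"claw":1},{"dx":-5,"dy":-60,"dz":230,"twist":0.6,"claw":1},{"dx":-5,"dy":-65,"dz":230,"twist":0.75,"claw":1}]'; python3 -m pendant '[{"dx":0,"dy":0,"dz":0,"twist":0.15,"claw":1},{"dx":0,"dy":0,"dz":0,"twist":0.3,"claw":1},{"dx":0,"dy":0,"dz":0,"twist":0.45,"claw":1},{"dx":0,"dy":0,"dz":0,"twist":0.6,"claw":1},{"dx":0,"dy":0,"dz":0,"twist":0.75,"claw":1},{"dx":0,"dy":0,"dz":0,"twist":0.82,"claw":1},{"dx":0,"dy":0,"dz":0,"twist":0.82,"claw":1}]'
python3 - <<'E'
from look import *
st=r.get_state(); t=np.array(st["tool_pos"]); print(np.round(st["q"],2))
im,d=eyes.snapshot("wrist"); cv2.imwrite("pics/w5.png",im)
for n in ["cup_grip","cup_loop","dip_cup"]:
    for o in nets.place_of("wrist",n)[:1]: u=px(o["position"]); print(n,round(o["confidence"],2),u,at_z(cam("wrist",st),u,.02))
E
```

```text
clock: 19.6
tool_pos: [0.4258, -0.0378, 0.207]
eef_rot: [-0.224, 0.975, -0.014, 0.005]
contact_force: [0.4, 0.3, 0.6]
opening: 0.437
finger_force: 0.0
clock: 20.3
tool_pos: [0.426, -0.0377, 0.2054]
eef_rot: [-0.592, 0.806, -0.011, 0.01]
contact_force: [-0.7, -0.4, 0.3]
opening: 0.996
finger_force: 0.0
[ 0.62  0.67 -1.04  2.17  0.89  0.78  1.83]
cup_grip 0.83 [279.808  66.912] [ 0.4233577  -0.17735575  0.02      ]
cup_loop 0.69 [290.688  86.976] [ 0.4194945  -0.15859206  0.02      ]
dip_cup 0.87 [334.272 238.896] [ 0.42315856 -0.01193683  0.02      ]
```

View pics/w5.png

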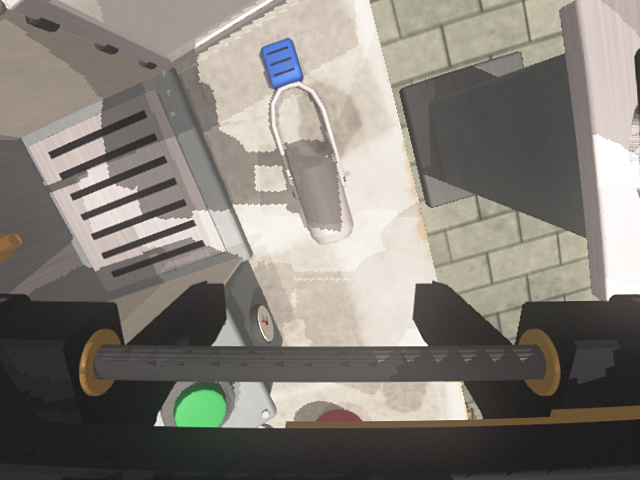

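Wrist view: the cup's bottom is at (335,240) and the grip at (281,63), lying straight along -y with the handle plane flat. I'll align the yaw (+0.30) and go down over the cup body.

```bash
python3 -m pendant '[{"dx":-3,"dy":-15,"dz":-30,"twist":0.1,"claw":1},{"dx":-3,"dy":-27,"dz":-60,"twist":0.2,"claw":1},{"dx":-3,"dy":-27,"dz":-90,"twist":0.3,"claw":1},{"dx":-3,"dy":-27,"dz":-120,"twist":0.3,"claw":1},{"dx":-3,"dy":-27,"dz":-140,"twist":0.3,"claw":1},{"dx":-3,"dy":-27,"dz":-140,"twist":0.3,"claw":1},{"dx":-3,"dy":-27,"dz":-140,"twist":0.3,"claw":1}]'; python3 -c "
from h import *
s=r.get_state()
print(np.round(s['q'],2),np.degrees(2*np.arctan2(s['eef_rot'][1],s['eef_rot'][0])))"
```

```text
clock: 21.2
tool_pos: [0.4237, -0.0637, 0.066]
eef_rot: [-0.706, 0.708, -0.009, 0.012]
contact_force: [-0.4, -0.1, 1.0]
opening: 0.998
finger_force: 0.0
[ 0.55  0.94 -0.85  2.28  1.45  0.65  1.7 ] 269.83072863094867
```

```bash
python3 -m pendant '[{"dx":-1,"dy":0,"dz":-25,"twist":0,"claw":1},{"dx":-1,"dy":0,"dz":-45,"twist":0,"claw":1},{"dx":-1,"dy":0,"dz":-60,"twist":0,"claw":1},{"dx":-1,"dy":0,"dz":-60,"twist":0,"claw":1}]'; python3 -m pendant '[{"dx":0,"dy":0,"dz":0,"twist":0,"claw":0.3},{"dx":0,"dy":0,"dz":0,"twist":0,"claw":0.3},{"dx":0,"dy":0,"dz":0,"twist":0,"claw":0.3},{"dx":0,"dy":0,"dz":0,"twist":0,"claw":0.3},{"dx":0,"dy":0,"dz":0,"twist":0,"claw":0.3},{"dx":0,"dy":0,"dz":0,"twist":0,"claw":0.3},{"dx":0,"dy":0,"dz":0,"twist":0,"claw":0.3},{"dx":0,"dy":0,"dz":0,"twist":0,"claw":0.3}]' 35
```

```text
clock: 21.6
tool_pos: [0.4228, -0.0642, 0.0056]
eef_rot: [-0.706, 0.708, -0.009, 0.012]
contact_force: [-0.2, 0.0, 1.7]
opening: 0.999
finger_force: 0.0
clock: 22.4
tool_pos: [0.423, -0.064, 0.0057]
eef_rot: [-0.706, 0.708, -0.009, 0.012]
contact_force: [0.9, 1.1, -0.7]
opening: 0.552
finger_force: 40.6
```

```bash
python3 -m pendant '[{"dx":0,"dy":0,"dz":30,"twist":0,"claw":0.3},{"dx":0,"dy":0,"dz":80,"twist":0,"claw":0.3},{"dx":0,"dy":0,"dz":130,"twist":0,"claw":0.3},{"dx":0,"dy":0,"dz":180,"twist":0,"claw":0.3},{"dx":0,"dy":0,"dz":230,"twist":-0.15,"claw":0.3},{"dx":0,"dy":0,"dz":250,"twist":-0.3,"claw":0.3},{"dx":0,"dy":0,"dz":250,"twist":-0.45,"claw":0.3},{"dx":0,"dy":0,"dz":250,"twist":-0.6,"claw":0.3}]' 35; python3 -m pendant '[{"dx":0,"dy":0,"dz":0,"twist":-0.15,"claw":0.3},{"dx":0,"dy":0,"dz":0,"twist":-0.3,"claw":0.3},{"dx":0,"dy":0,"dz":0,"twist":-0.45,"claw":0.3},{"dx":0,"dy":0,"dz":0,"twist":-0.6,"claw":0.3},{"dx":0,"dy":0,"dz":0,"twist":-0.75,"claw":0.3},{"dx":0,"dy":0,"dz":0,"twist":-0.9,"claw":0.3},{"dx":0,"dy":0,"dz":0,"twist":-1.05,"claw":0.3},{"dx":0,"dy":0,"dz":0,"twist":-1.2,"claw":0.3}]'; python3 -c "
from h import *
s=r.get_state()
print(np.round(s['q'],2),np.degrees(2*np.arctan2(s['eef_rot'][1],s['eef_rot'][0])))"
```

```text
clock: 23.2
tool_pos: [0.4222, -0.0643, 0.2562]
eef_rot: [-0.462, 0.887, -0.012, 0.009]
contact_force: [0.3, -1.0, -2.2]
opening: 0.554
finger_force: 36.8
clock: 24.0
tool_pos: [0.4217, -0.0639, 0.2552]
eef_rot: [0.119, 0.993, -0.015, -0.0]
contact_force: [-0.3, -0.0, -3.1]
opening: 0.555
finger_force: 36.8
[ 0.42  0.45 -0.58  2.1   0.43  0.71  0.89] 166.37267451580027
```

```bash
python3 -m pendant '[{"dx":0,"dy":-5,"dz":0,"twist":-0.15,"claw":0.3},{"dx":0,"dy":-10,"dz":0,"twist":-0.3,"claw":0.3},{"dx":0,"dy":-15,"dz":0,"twist":-0.45,"claw":0.3},{"dx":0,"dy":-20,"dz":0,"twist":-0.6,"claw":0.3},{"dx":0,"dy":-25,"dz":0,"twist":-0.75,"claw":0.3},{"dx":0,"dy":-30,"dz":0,"twist":-0.9,"claw":0.3},{"dx":0,"dy":-35,"dz":0,"twist":-1.05,"claw":0.3},{"dx":0,"dy":-40,"dz":0,"twist":-1.2,"claw":0.3}]'; python3 -m pendant '[{"dx":0,"dy":0,"dz":0,"twist":-0.15,"claw":0.3},{"dx":0,"dy":0,"dz":0,"twist":-0.3,"claw":0.3},{"dx":0,"dy":0,"dz":0,"twist":-0.45,"claw":0.3},{"dx":0,"dy":0,"dz":0,"twist":-0.6,"claw":0.3},{"dx":0,"dy":0,"dz":0,"twist":-0.75,"claw":0.3},{"dx":0,"dy":0,"dz":0,"twist":-0.9,"claw":0.3},{"dx":-10,"dy":-5,"dz":-10,"twist":-1.05,"claw":0.3},{"dx":-20,"dy":-10,"dz":-20,"twist":-1.2,"claw":0.3}]';python3 -m pendant '[{"dx":0,"dy":0,"dz":0,"twist":-0.15,"claw":0.3},{"dx":0,"dy":0,"dz":0,"twist":-0.3,"claw":0.3},{"dx":0,"dy":0,"dz":0,"twist":-0.42,"claw":0.3},{"dx":0,"dy":0,"dz":0,"twist":-0.45,"claw":0.3},{"dx":0,"dy":0,"dz":0,"twist":-0.45,"claw":0.3}]'
python3 - <<'E'
from look import *
st=r.get_state(); t=np.array(st["tool_pos"]); print(np.round(st["q"],2),np.degrees(2*np.arctan2(st["eef_rot"][1],st["eef_rot"][0])))
for cn in ["wrist","scene","top"]:
    im,d=eyes.snapshot(cn); cv2.imwrite(f"pics/{cn}6.png",im); c=cam(cn,st)
    P,u,v=cloud(cn,d,st); b=(im[...,0].astype(int)>im[...,2]+50)
    B=P[b[v,u]&np.all(np.abs(P-t-[.11,0,0])<[.06,.05,.07],axis=1)]; print(cn,len(B),(B.mean(0)-t).round(3) if len(B) else 0,(np.percentile(B,[3,97],axis=0)-t).round(3).tolist() if len(B) else 0)
    for n in ["cup_grip","cup_loop","hook_saddle"]:
        for o in nets.place_of(cn,n)[:1]: u=px(o["position"]); z=t[2]+.0163 if n!="hook_saddle" else .195; print(cn,n,round(o["confidence"],2),u.round(0),at_z(c,u,z).round(3))
a=cv2.imread("pics/wrist6.png")[:300]; s=cv2.imread("pics/scene6.png")[100:310,220:500]
cv2.imwrite("pics/m6.png",np.hstack([cv2.resize(a[:,120:560],(440,300)),cv2.resize(s,(360,300))]))
E
```

```text
clock: 24.8
tool_pos: [0.4217, -0.1038, 0.2552]
eef_rot: [0.659, 0.752, -0.013, -0.009]
contact_force: [-0.2, -0.0, -2.1]
opening: 0.55
finger_force: 36.8
clock: 25.6
tool_pos: [0.4019, -0.1136, 0.2352]
eef_rot: [0.968, 0.249, -0.006, -0.014]
contact_force: [0.1, 0.4, -2.5]
opening: 0.555
finger_force: 36.8
clock: 26.1
tool_pos: [0.4021, -0.1136, 0.2354]
eef_rot: [0.999, 0.031, -0.004, -0.015]
contact_force: [0.1, -0.7, -2.4]
opening: 0.55
finger_force: 36.9
[ 0.04  0.45  0.21  2.16 -0.22  0.56 -1.08] 3.522121531293703
wrist 6690 [ 0.103  0.007 -0.005] [[0.065, -0.011, -0.009], [0.123, 0.027, 0.001]]
wrist cup_grip 0.71 [324.  39.] [ 0.507 -0.109  0.252]
wrist cup_loop 0.8 [324.  90.] [ 0.491 -0.11   0.252]
wrist hook_saddle 0.72 [578.  55.] [ 0.523 -0.232  0.195]
scene 95 [ 0.112  0.01  -0.006] [[0.097, -0.006, -0.014], [0.129, 0.023, 0.001]]
scene cup_grip 0.74 [360. 192.] [ 0.505 -0.08   0.252]
scene cup_loop 0.69 [371. 196.] [ 0.472 -0.085  0.252]
scene hook_saddle 0.6 [337. 181.] [ 0.615 -0.114  0.195]
top 233 [ 0.112  0.007 -0.005] [[0.097, -0.007, -0.011], [0.128, 0.019, -0.0]]
top cup_grip 0.61 [391. 260.] [ 0.506 -0.109  0.252]
top cup_loop 0.67 [389. 267.] [ 0.492 -0.105  0.252]
top hook_saddle 0.88 [390. 211.] [ 0.613 -0.116  0.195]
```

View pics/m6.png

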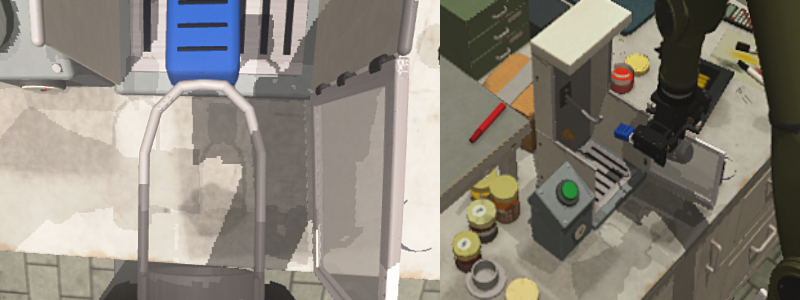

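Left: the handle is flat and facing into the booth, with the crown at (205,85). Right: the cup is at the booth mouth. The crown is about 90 mm ahead of the TCP and drooping 15°. I'll raise it, feed it in over the hook tip, then lower it.

```bash
python3 -m pendant '[{"dx":0,"dy":-3,"dz":12,"twist":0,"claw":0.3},{"dx":0,"dy":-6,"dz":24,"twist":0,"claw":0.3},{"dx":25,"dy":-6,"dz":25,"twist":0,"claw":0.3},{"dx":50,"dy":-6,"dz":25,"twist":0,"claw":0.3},{"dx":75,"dy":-6,"dz":25,"twist":0,"claw":0.3},{"dx":100,"dy":-6,"dz":25,"twist":0,"claw":0.3},{"dx":121,"dy":-6,"dz":25,"twist":0,"claw":0.3},{"dx":121,"dy":-6,"dz":25,"twist":0,"claw":0.3}]' 35
python3 - <<'E'
from look import *
st=r.get_state(); t=np.array(st["tool_pos"]); print(t.round(4),np.round(st["q"],2))
im,d=eyes.snapshot("scene"); K,D,C=cam("scene"); W=np.linalg.inv(C)
p,_=cv2.projectPoints((t+[.09,.005,-.008])[None],cv2.Rodrigues(W[:3,:3])[0],W[:3,3],K,D); x,y=p.ravel().astype(int); print(x,y)
cv2.imwrite("pics/s7c.png",cv2.resize(im[y-60:y+75,x-90:x+90],None,fx=4,fy=4,interpolation=cv2.INTER_CUBIC))
E
```

```text
clock: 27.5
tool_pos: [0.5265, -0.1194, 0.2604]
eef_rot: [0.999, 0.031, -0.002, -0.015]
contact_force: [-0.9, -0.1, -3.5]
opening: 0.552
finger_force: 36.9
[ 0.5265 -0.1194  0.2604] [ 0.01  0.56  0.24  1.8  -0.21  0.81 -1.15]
337 165
```

View pics/s7c.png

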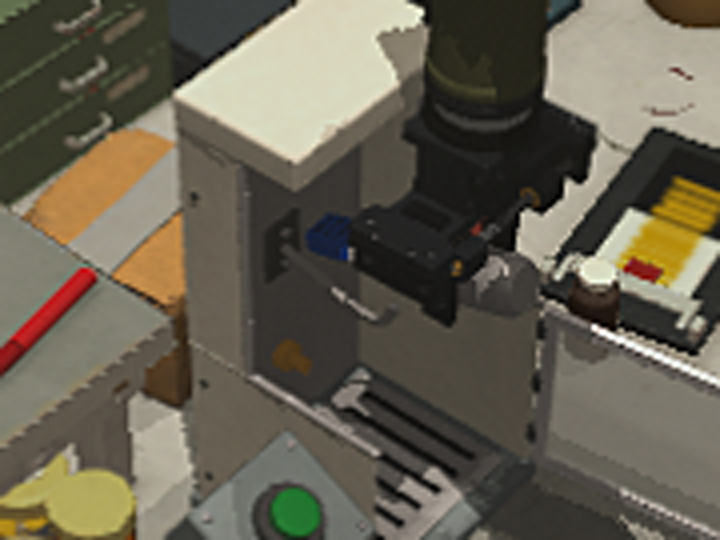

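Crop: the hook bar runs from the panel at (287,250) to its upturned tip at about (390,308). The blue grip is above it at (330,238). I'll compare this with my hook estimate.

Run:
```python
from h import *
c=cam("scene"); f=lambda x,y:(247+x/4,105+y/4)
print("tip top",at_z(c,f(394,304),.215)); print("saddle-ish low",at_z(c,f(372,320),.195)); print("root",at_z(c,f(290,250),.207))
K,D,C=c; W=np.linalg.inv(C)
for y0 in [(.6055,-.112),(.613,-.115)]:
  a=.038; Rz=np.array([[np.cos(a),-np.sin(a),0],[np.sin(a),np.cos(a),0],[0,0,1]])
  pts=np.array([Rz@q+[*y0,0] for q in [[0,0,.195],[-.021,0,.217],[.035,0,.203],[.083,0,.207]]])
  p,_=cv2.projectPoints(pts,cv2.Rodrigues(W[:3,:3])[0],W[:3,3],K,D); print(((p[:,0]-[247,105])*4).round(0).tolist())
```

```text
tip top [ 0.58444239 -0.11299184  0.215     ]
saddle-ish low [ 0.59845033 -0.10593816  0.195     ]
root [ 0.68220111 -0.11090777  0.207     ]
[[370.0, 311.0], [394.0, 302.0], [333.0, 281.0], [282.0, 247.0]]
[[365.0, 304.0], [389.0, 295.0], [328.0, 274.0], [277.0, 241.0]]
```

```bash
python3 -m pendant '[{"dx":-2,"dy":0,"dz":-10,"twist":0,"claw":0.3},{"dx":-3,"dy":0,"dz":-20,"twist":0,"claw":0.3},{"dx":-4,"dy":0,"dz":-30,"twist":0,"claw":0.3},{"dx":-4,"dy":0,"dz":-40,"twist":0,"claw":0.3},{"dx":-4,"dy":0,"dz":-50,"twist":0,"claw":0.3},{"dx":-4,"dy":0,"dz":-60,"twist":0,"claw":0.3},{"dx":-4,"dy":0,"dz":-68,"twist":0,"claw":0.3}]' 30
python3 - <<'E'
from look import *
st=r.get_state(); t=np.array(st["tool_pos"])
im,d=eyes.snapshot("scene"); P,u,v=cloud("scene",d); b=(im[...,0].astype(int)>im[...,2]+50)
B=P[b[v,u]&np.all(np.abs(P-t-[.11,0,0.02])<[.06,.05,.07],axis=1)]; print(len(B),(B.mean(0)-t).round(3),(np.percentile(B,[3,97],axis=0)-t).round(3).tolist())
cv2.imwrite("pics/s8c.png",cv2.resize(im[105:240,247:427],None,fx=4,fy=4,interpolation=cv2.INTER_CUBIC))
E
```

```text
clock: 28.25
tool_pos: [0.5195, -0.1201, 0.1917]
eef_rot: [0.999, 0.03, -0.003, -0.015]
contact_force: [-1.7, -0.1, -0.7]
opening: 0.557
finger_force: 30.1
45 [0.105 0.011 0.028] [[0.098, -0.003, 0.02], [0.114, 0.023, 0.034]]
```

View pics/s8c.png

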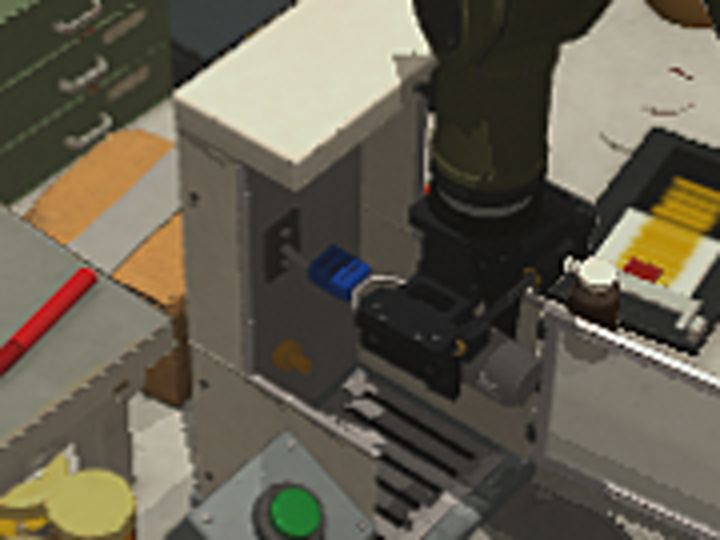

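The crop shows the blue grip resting on the bar at (340,272), tilted upward, with the handle behind the tip. I'll lower further so the cup pivots towards hanging.

```bash
python3 -m pendant '[{"dx":1,"dy":0,"dz":-8,"twist":0,"claw":0.3},{"dx":2,"dy":0,"dz":-16,"twist":0,"claw":0.3},{"dx":3,"dy":0,"dz":-24,"twist":0,"claw":0.3},{"dx":4,"dy":0,"dz":-32,"twist":0,"claw":0.3},{"dx":5,"dy":0,"dz":-40,"twist":0,"claw":0.3},{"dx":6,"dy":0,"dz":-48,"twist":0,"claw":0.3},{"dx":6,"dy":0,"dz":-48,"twist":0,"claw":0.3}]' 12
python3 - <<'E'
from look import *
st=r.get_state(); t=np.array(st["tool_pos"])
im,d=eyes.snapshot("scene"); P,u,v=cloud("scene",d); b=(im[...,0].astype(int)>im[...,2]+50)
B=P[b[v,u]&np.all(np.abs(P-[.61,-.11,.22])<[.05,.05,.06],axis=1)]; print(len(B),B.mean(0).round(3),np.percentile(B,[3,97],axis=0).round(3).tolist())
cv2.imwrite("pics/s9c.png",cv2.resize(im[105:240,247:427],None,fx=4,fy=4,interpolation=cv2.INTER_CUBIC))
E
```

```text
clock: 29.0
tool_pos: [0.5253, -0.1198, 0.1435]
eef_rot: [0.999, 0.03, -0.004, -0.015]
contact_force: [0.1, 0.5, -1.3]
opening: 0.571
finger_force: 12.0
68 [ 0.623 -0.109  0.215] [[0.613, -0.123, 0.207], [0.633, -0.094, 0.221]]
```

```bash
python3 -m pendant '[{"dx":2,"dy":0,"dz":-8,"twist":0,"claw":0.3},{"dx":2,"dy":0,"dz":-12,"twist":0,"claw":0.3},{"dx":2,"dy":0,"dz":-12,"twist":0,"claw":0.6},{"dx":2,"dy":0,"dz":-12,"twist":0,"claw":0.8},{"dx":2,"dy":0,"dz":-12,"twist":0,"claw":1},{"dx":2,"dy":0,"dz":-12,"twist":0,"claw":1},{"dx":2,"dy":0,"dz":-12,"twist":0,"claw":1},{"dx":2,"dy":0,"dz":-12,"twist":0,"claw":1}]'
python3 - <<'E'
from look import *
st=r.get_state()
im,d=eyes.snapshot("scene"); P,u,v=cloud("scene",d); b=(im[...,0].astype(int)>im[...,2]+50)
B=P[b[v,u]&np.all(np.abs(P-[.61,-.11,.22])<[.05,.05,.06],axis=1)]; print(len(B),B.mean(0).round(3),np.percentile(B,[3,97],axis=0).round(3).tolist())
c=cam("scene")
for n,z in [("cup_grip",.216),("cup_loop",.195),("dip_cup",.05)]:
    for o in nets.place_of("scene",n)[:1]: uu=px(o["position"]); print(n,round(o["confidence"],2),at_z(c,uu,z).round(3))
E
```

```text
clock: 29.85
tool_pos: [0.5278, -0.12, 0.1328]
eef_rot: [0.999, 0.03, -0.003, -0.015]
contact_force: [-0.0, 0.1, -1.4]
opening: 0.998
finger_force: 0.0
95 [ 0.614 -0.109  0.222] [[0.602, -0.121, 0.202], [0.628, -0.096, 0.237]]
cup_grip 0.74 [ 0.618 -0.102  0.216]
cup_loop 0.74 [ 0.42  -0.063  0.195]
dip_cup 0.85 [ 0.576 -0.116  0.05 ]
```

The cup is on the hook. I'll back straight out, then check that it hangs at rest.

```bash
python3 -m pendant '[{"dx":-20,"dy":0,"dz":0,"twist":0,"claw":1},{"dx":-50,"dy":0,"dz":5,"twist":0,"claw":1},{"dx":-90,"dy":0,"dz":20,"twist":0,"claw":0.5},{"dx":-120,"dy":0,"dz":60,"twist":0,"claw":0},{"dx":-130,"dy":0,"dz":110,"twist":0,"claw":0},{"dx":-130,"dy":0,"dz":150,"twist":0,"claw":0},{"dx":-130,"dy":0,"dz":150,"twist":0,"claw":0},{"dx":-130,"dy":0,"dz":150,"twist":0,"claw":0}]'
cat > chk.py <<'E'
from look import *
st=r.get_state(); print(np.round(st["q"],2))
for cn in ["scene","top"]:
    im,d=eyes.snapshot(cn); P,u,v=cloud(cn,d,st); b=(im[...,0].astype(int)>im[...,2]+50)
    B=P[b[v,u]&np.all(np.abs(P-[.61,-.11,.22])<[.05,.05,.06],axis=1)]
    if len(B): print(cn,"grip",len(B),B.mean(0).round(3),np.percentile(B,[3,97],axis=0).round(3).tolist())
    c=cam(cn)
    for o in nets.place_of(cn,"dip_cup")[:1]: print("dip_cup",round(o["confidence"],2),at_z(c,px(o["position"]),.05).round(3))
    q=P[np.all((P>[.25,-.45,.13])&(P<[.535,-.0,.195]),axis=1)]
    if cn=="top":
        (vx,vy,x0,y0)=cv2.fitLine(q[:,:2].astype(np.float32),cv2.DIST_HUBER,0,.01,.01).ravel(); print("guard pts",len(q),"dir",vx,vy,"pt",x0,y0)
E
python3 chk.py
```

```text
clock: 30.85
tool_pos: [0.3982, -0.12, 0.2835]
eef_rot: [0.999, 0.03, -0.002, -0.015]
contact_force: [-0.3, -0.2, 0.4]
opening: 0.48
finger_force: 0.0
[ 0.02  0.37  0.25  2.1  -0.18  0.71 -1.11]
scene grip 45 [ 0.603 -0.111  0.232] [[0.594, -0.128, 0.224], [0.615, -0.099, 0.239]]
dip_cup 0.59 [ 0.498 -0.163  0.05 ]
top grip 79 [ 0.601 -0.114  0.232] [[0.594, -0.125, 0.228], [0.607, -0.101, 0.236]]
dip_cup 0.57 [ 0.64 -0.11  0.05]
guard pts 435 dir 0.21678051 0.97622037 pt 0.5045816 -0.13326916
```

The cup hangs at (0.600, -0.114) with the grip top at 0.234, as it should. Next I'll work out the guard-closing sweep.

Run:
```python
from look import *
im,d=eyes.snapshot("top"); P,u,v=cloud("top",d)
q=P[np.all((P>[.25,-.45,.14])&(P<[.50,-.195,.195]),axis=1)]; (vx,vy,x0,y0)=cv2.fitLine(q[:,:2].astype(np.float32),cv2.DIST_HUBER,0,.01,.01).ravel(); print("guard pts",len(q),"dir",vx,vy,"pt",x0,y0)
H=np.array([.523,-.207])
for p in [195,190,180,170,160,150,140,130,120,110,102,97,92]:
    a=np.radians(p); uu=np.array([np.cos(a),np.sin(a)]); n=np.array([-uu[1],uu[0]])
    off=.009*abs(n[0])+.0175*abs(n[1])+.004
    print(p,(H+.13*uu+off*n).round(4))
```

```text
guard pts 200 dir 0.9853414 0.17059402 pt 0.47614408 -0.21568888
195 [ 0.4034 -0.2631]
190 [ 0.3989 -0.252 ]
180 [ 0.393  -0.2285]
170 [ 0.391  -0.2069]
160 [ 0.3928 -0.1846]
150 [ 0.3986 -0.1625]
140 [ 0.4085 -0.1412]
130 [ 0.4225 -0.1216]
120 [ 0.4402 -0.1047]
110 [ 0.4612 -0.0911]
102 [ 0.4799 -0.0833]
97 [ 0.4922 -0.0798]
92 [ 0.5049 -0.0776]
```

```bash
python3 -m pendant '[{"dx":0,"dy":-45,"dz":0,"twist":0,"claw":0},{"dx":3,"dy":-90,"dz":0,"twist":0,"claw":0},{"dx":5,"dy":-135,"dz":0,"twist":0,"claw":0},{"dx":5,"dy":-165,"dz":0,"twist":0,"claw":0},{"dx":5,"dy":-170,"dz":-40,"twist":0,"claw":0},{"dx":5,"dy":-170,"dz":-80,"twist":0,"claw":0},{"dx":5,"dy":-170,"dz":-120,"twist":0,"claw":0},{"dx":5,"dy":-170,"dz":-133,"twist":0,"claw":0}]'; python3 -c "
from h import *
print(np.round(r.get_state()['q'],2))"
```

```text
clock: 31.9
tool_pos: [0.4003, -0.2884, 0.1454]
eef_rot: [0.999, 0.03, -0.006, -0.017]
contact_force: [-0.2, 0.3, -0.1]
opening: 0.006
finger_force: 0.0
[ 0.45  0.69  0.16  2.03 -0.27  0.47 -0.7 ]
```

```bash
python3 -m pendant '[{"dx":-1,"dy":34,"dz":6,"twist":0,"claw":0},{"dx":-7,"dy":60,"dz":6,"twist":0,"claw":0},{"dx":-9,"dy":81,"dz":6,"twist":0,"claw":0},{"dx":-7,"dy":104,"dz":6,"twist":0,"claw":0},{"dx":-2,"dy":126,"dz":6,"twist":0,"claw":0},{"dx":8,"dy":147,"dz":6,"twist":0,"claw":0},{"dx":22,"dy":167,"dz":6,"twist":0,"claw":0},{"dx":40,"dy":184,"dz":6,"twist":0,"claw":0}]'; python3 -m pendant '[{"dx":11,"dy":8,"dz":0,"twist":0,"claw":0},{"dx":21,"dy":13,"dz":0,"twist":0,"claw":0},{"dx":31,"dy":17,"dz":0,"twist":0,"claw":0},{"dx":40,"dy":21,"dz":0,"twist":0,"claw":0},{"dx":48,"dy":24,"dz":0,"twist":0,"claw":0},{"dx":55,"dy":26,"dz":0,"twist":0,"claw":0},{"dx":61,"dy":27,"dz":0,"twist":0,"claw":0}]'
cat > g.py <<'E'
from look import *
st=r.get_state(); print(np.round(st["tool_pos"],4),np.round(st["contact_force"],1),np.round(st["q"],2))
E
python3 g.py
```

```text
clock: 32.7
tool_pos: [0.4419, -0.1052, 0.1548]
eef_rot: [0.999, 0.03, -0.004, -0.015]
contact_force: [0.4, -2.3, 0.3]
opening: 0.005
finger_force: 0.4
clock: 33.4
tool_pos: [0.5038, -0.0791, 0.1556]
eef_rot: [0.999, 0.03, -0.003, -0.015]
contact_force: [-11.7, -4.9, 4.9]
opening: 0.006
finger_force: 8.2
[ 0.5038 -0.0791  0.1556] [-11.7  -4.9   4.9] [-0.06  0.69  0.24  1.99 -0.37  0.51 -1.06]
```

```bash
python3 -m pendant '[{"dx":2,"dy":0,"dz":0,"twist":0,"claw":0},{"dx":-25,"dy":0,"dz":0,"twist":0,"claw":0},{"dx":-40,"dy":15,"dz":40,"twist":0,"claw":0},{"dx":-40,"dy":60,"dz":60,"twist":0,"claw":0},{"dx":-25,"dy":105,"dz":60,"twist":0,"claw":0},{"dx":10,"dy":118,"dz":55,"twist":0,"claw":0},{"dx":21,"dy":118,"dz":40,"twist":0,"claw":0},{"dx":21,"dy":118,"dz":40,"twist":0,"claw":0}]'; python3 g.py
python3 - <<'E'
from look import *
for cn in ["top","scene"]:
    im,d=eyes.snapshot(cn); P,u,v=cloud(cn,d)
    q=P[np.all((P>[.45,-.195,.14])&(P<[.55,-.04,.195]),axis=1)]
    if len(q)>10:
        (vx,vy,x0,y0)=cv2.fitLine(q[:,:2].astype(np.float32),cv2.DIST_HUBER,0,.01,.01).ravel(); print(cn,"guard",len(q),np.degrees(np.arctan(-vx/vy)),"pt",x0,y0)
    B=P[(im[...,0].astype(int)>im[...,2]+50)[v,u]&np.all(np.abs(P-[.61,-.11,.22])<[.05,.05,.06],axis=1)]
    if len(B): print(cn,"grip",len(B),B.mean(0).round(3))
    g=im.astype(int); m=(g[...,1]>g[...,2]+50)&(g[...,1]>g[...,0]+40); k=m[v,u]&np.all((P>[.45,-.02,.1])&(P<[.65,.12,.22]),axis=1); print(cn,"button",k.sum(),np.median(P[k],0) if k.any() else "")
E
```

```text
clock: 34.2
tool_pos: [0.5256, 0.0399, 0.1945]
eef_rot: [0.999, 0.031, -0.003, -0.015]
contact_force: [-0.6, -0.3, -0.1]
opening: 0.001
finger_force: 0.0
[0.5256 0.0399 0.1945] [-0.6 -0.3 -0.1] [-0.34  0.65  0.32  1.92 -0.37  0.64 -1.28]
top guard 233 2.1534808 pt 0.5190087 -0.13247618
top grip 38 [ 0.603 -0.117  0.233]
top button 0 
scene guard 414 1.6909201 pt 0.5179266 -0.12624872
scene grip 11 [ 0.601 -0.119  0.232]
scene button 9 [0.52747759 0.04548867 0.15602027]
```

The guard is parallel to the booth front (2.15° against the booth's 2.2°), so it's shut, and the cup still hangs. Now I'll press the button.

```bash
python3 -m pendant '[{"dx":2,"dy":1,"dz":-15,"twist":0,"claw":0},{"dx":2,"dy":1,"dz":-26,"twist":0,"claw":0},{"dx":2,"dy":1,"dz":-26,"twist":0,"claw":0}]'; python3 -m pendant '[{"dx":1,"dy":0,"dz":-2,"twist":0,"claw":0},{"dx":2,"dy":0,"dz":-4,"twist":0,"claw":0},{"dx":3,"dy":0,"dz":-6,"twist":0,"claw":0},{"dx":4,"dy":0,"dz":-8,"twist":0,"claw":0}]'
```

```text
clock: 34.6
tool_pos: [0.5251, 0.0394, 0.1689]
eef_rot: [0.999, 0.029, -0.005, -0.015]
contact_force: [0.4, 0.4, 0.6]
opening: 0.006
finger_force: 0.0
clock: 35.0
tool_pos: [0.5311, 0.0399, 0.162]
eef_rot: [0.999, 0.03, -0.003, -0.015]
contact_force: [0.1, -0.7, 3.0]
opening: 0.004
finger_force: 1.5
```

```bash
python3 -m pendant '[{"dx":1,"dy":0,"dz":-2,"twist":0,"claw":0},{"dx":2,"dy":0,"dz":-4,"twist":0,"claw":0},{"dx":2,"dy":0,"dz":-4,"twist":0,"claw":0}]';  python3 -m pendant '[{"dx":1,"dy":0,"dz":-2,"twist":0,"claw":0},{"dx":1,"dy":0,"dz":-2,"twist":0,"claw":0}]'
```

```text
clock: 35.3
tool_pos: [0.5329, 0.04, 0.1587]
eef_rot: [0.999, 0.03, -0.003, -0.015]
contact_force: [-2.9, -0.8, 13.1]
opening: 0.006
finger_force: 6.2
clock: 35.5
tool_pos: [0.5331, 0.04, 0.1581]
eef_rot: [0.999, 0.03, -0.003, -0.016]
contact_force: [-8.3, 0.3, 26.9]
opening: 0.006
finger_force: 13.7
```

The button is bottomed at 27 N (it needs 5 N). I'll ease off slightly and hold for 4 s.

```bash
python3 -m pendant '[{"dx":0,"dy":0,"dz":0.8,"twist":0,"claw":0},{"dx":0,"dy":0,"dz":0.8,"twist":0,"claw":0},{"dx":0,"dy":0,"dz":0.8,"twist":0,"claw":0},{"dx":0,"dy":0,"dz":0.8,"twist":0,"claw":0},{"dx":0,"dy":0,"dz":0.8,"twist":0,"claw":0},{"dx":0,"dy":0,"dz":0.8,"twist":0,"claw":0},{"dx":0,"dy":0,"dz":0.8,"twist":0,"claw":0},{"dx":0,"dy":0,"dz":0.8,"twist":0,"claw":0}]'
for i in 1 2 3 4; do python3 -m pendant '[{"dx":0,"dy":0,"dz":0,"twist":0,"claw":0},{"dx":0,"dy":0,"dz":0,"twist":0,"claw":0},{"dx":0,"dy":0,"dz":0,"twist":0,"claw":0},{"dx":0,"dy":0,"dz":0,"twist":0,"claw":0},{"dx":0,"dy":0,"dz":0,"twist":0,"claw":0},{"dx":0,"dy":0,"dz":0,"twist":0,"claw":0},{"dx":0,"dy":0,"dz":0,"twist":0,"claw":0},{"dx":0,"dy":0,"dz":0,"twist":0,"claw":0}]' | egrep 'clock|contact|tool'; done
```

```text
clock: 36.3
tool_pos: [0.533, 0.04, 0.1584]
eef_rot: [0.999, 0.03, -0.003, -0.015]
contact_force: [-6.5, -0.1, 22.0]
opening: 0.008
finger_force: 10.9
clock: 37.1
tool_pos: [0.533, 0.04, 0.1584]
contact_force: [-6.7, -0.3, 21.7]
clock: 37.9
tool_pos: [0.533, 0.0399, 0.1584]
contact_force: [-6.8, 0.6, 21.4]
clock: 38.7
tool_pos: [0.5331, 0.0399, 0.1584]
contact_force: [-7.5, 0.2, 21.8]
clock: 39.5
tool_pos: [0.533, 0.04, 0.1583]
contact_force: [-6.4, 0.7, 21.6]
```

The fingers are nearly as wide as the button, so a corner could have landed on the bezel. To remove the doubt I'll press once more with the narrow side of the fingers across the button.

```bash
python3 -m pendant '[{"dx":-3,"dy":0,"dz":10,"twist":0,"claw":0},{"dx":-10,"dy":0,"dz":40,"twist":0.1,"claw":0},{"dx":-15,"dy":0,"dz":40,"twist":0.25,"claw":0},{"dx":-15,"dy":0,"dz":40,"twist":0.4,"claw":0},{"dx":-15,"dy":0,"dz":40,"twist":0.55,"claw":0},{"dx":-15,"dy":0,"dz":40,"twist":0.7,"claw":0},{"dx":-15,"dy":0,"dz":40,"twist":0.85,"claw":0},{"dx":-15,"dy":0,"dz":40,"twist":1,"claw":0}]' | egrep 'clock|contact|tool'; python3 -m pendant '[{"dx":0,"dy":0,"dz":0,"twist":0.15,"claw":0},{"dx":0,"dy":0,"dz":0,"twist":0.3,"claw":0},{"dx":0,"dy":0,"dz":0,"twist":0.45,"claw":0},{"dx":0,"dy":0,"dz":0,"twist":0.55,"claw":0},{"dx":0,"dy":0,"dz":-20,"twist":0.55,"claw":0},{"dx":0,"dy":0,"dz":-28,"twist":0.55,"claw":0},{"dx":0,"dy":0,"dz":-28,"twist":0.55,"claw":0}]'
```

```text
clock: 40.3
tool_pos: [0.5187, 0.0401, 0.1963]
contact_force: [-0.1, 0.1, -0.0]
clock: 41.0
tool_pos: [0.5177, 0.0399, 0.1673]
eef_rot: [0.693, 0.72, -0.014, -0.009]
contact_force: [0.2, 0.0, -0.6]
opening: 0.004
finger_force: 0.0
```

```bash
for i in 1 2 3 4; do python3 -m pendant '[{"dx":1,"dy":0,"dz":-1.7,"twist":0,"claw":0},{"dx":1,"dy":0,"dz":-1.7,"twist":0,"claw":0}]' | egrep 'contact|tool_pos'; done
```

```text
tool_pos: [0.5202, 0.0401, 0.1671]
contact_force: [0.5, 0.7, -1.2]
tool_pos: [0.521, 0.04, 0.1653]
contact_force: [0.2, 0.6, 0.0]
tool_pos: [0.5218, 0.04, 0.1633]
contact_force: [-0.6, 0.3, -0.1]
tool_pos: [0.5228, 0.04, 0.1615]
contact_force: [-0.4, -0.0, -0.5]
```

```bash
for i in 1 2 3; do python3 -m pendant '[{"dx":1,"dy":0,"dz":-1.7,"twist":0,"claw":0},{"dx":1,"dy":0,"dz":-1.7,"twist":0,"claw":0}]' | egrep 'contact|tool_pos'; done
```

```text
tool_pos: [0.5237, 0.04, 0.1599]
contact_force: [-1.1, -0.2, 1.2]
tool_pos: [0.5247, 0.04, 0.1582]
contact_force: [-0.0, 0.1, 2.3]
tool_pos: [0.5256, 0.0401, 0.1565]
contact_force: [-1.8, -0.1, 4.0]
```

```bash
for i in 1 2; do python3 -m pendant '[{"dx":1,"dy":0,"dz":-1.7,"twist":0,"claw":0},{"dx":1,"dy":0,"dz":-1.7,"twist":0,"claw":0}]' | egrep 'contact|tool_pos|clock'; done
```

```text
clock: 42.6
tool_pos: [0.5263, 0.0401, 0.1553]
contact_force: [-3.9, -0.3, 9.9]
clock: 42.8
tool_pos: [0.5264, 0.0401, 0.1549]
contact_force: [-8.2, 0.1, 21.9]
```

The spring rise followed by a hard stop gives the full 6 mm of travel, so the button is right down. Hold about 3.6 s, then release.

```bash
for i in 1 2 3 4 5; do python3 -m pendant '[{"dx":0,"dy":0,"dz":0,"twist":0,"claw":0},{"dx":0,"dy":0,"dz":0,"twist":0,"claw":0},{"dx":0,"dy":0,"dz":0,"twist":0,"claw":0},{"dx":0,"dy":0,"dz":0,"twist":0,"claw":0},{"dx":0,"dy":0,"dz":0,"twist":0,"claw":0},{"dx":0,"dy":0,"dz":0,"twist":0,"claw":0},{"dx":0,"dy":0,"dz":0,"twist":0,"claw":0},{"dx":0,"dy":0,"dz":0,"twist":0,"claw":0}]' | egrep 'clock|contact'; done; python3 -m pendant '[{"dx":-5,"dy":0,"dz":10,"twist":0,"claw":0},{"dx":-15,"dy":0,"dz":50,"twist":0,"claw":0},{"dx":-50,"dy":10,"dz":90,"twist":0,"claw":0},{"dx":-80,"dy":30,"dz":110,"twist":0,"claw":0},{"dx":-80,"dy":50,"dz":110,"twist":0,"claw":0},{"dx":-80,"dy":50,"dz":110,"twist":0,"claw":0}]'; python3 chk.py
python3 - <<'E'
from look import *
im,d=eyes.snapshot("top"); P,u,v=cloud("top",d)
q=P[np.all((P>[.45,-.195,.14])&(P<[.55,-.04,.195]),axis=1)]
(vx,vy,x0,y0)=cv2.fitLine(q[:,:2].astype(np.float32),cv2.DIST_HUBER,0,.01,.01).ravel(); print("guard",len(q),np.degrees(np.arctan(-vx/vy)))
for n in ["red_jar","amber_bottle","vial_rack"]:
    for o in nets.place_of("top",n)[:1]: print(n,px(o["position"]).round(0))
E
```

```text
clock: 43.6
contact_force: [-8.5, -0.0, 22.6]
clock: 44.4
contact_force: [-7.8, 0.2, 23.4]
clock: 45.2
contact_force: [-8.7, 0.6, 22.7]
clock: 46.0
contact_force: [-8.4, 1.0, 23.4]
clock: 46.8
contact_force: [-7.5, 1.1, 21.7]
clock: 47.4
tool_pos: [0.448, 0.0929, 0.2641]
eef_rot: [0.691, 0.722, -0.011, -0.008]
contact_force: [-0.2, -0.5, -0.8]
opening: 0.006
finger_force: 0.0
[-0.21  0.45 -0.13  2.    0.08  0.73 -0.35]
top grip 46 [ 0.603 -0.115  0.231] [[0.598, -0.123, 0.22], [0.607, -0.106, 0.238]]
dip_cup 0.66 [ 0.612 -0.117  0.05 ]
guard pts 486 dir 0.026370404 -0.99965227 pt 0.5189416 -0.11352859
guard 288 1.968362
red_jar [234. 269.]
amber_bottle [476. 235.]
vial_rack [161. 278.]
```

The cup is hanging, the guard is shut, the button is released and nothing else has moved, so I'll hand it in.

```bash
python3 -c "
from plant import r
print(r.finish_job())"
```

```text
the job is handed in; nothing more can be done
None
```

I handed the job in at about 47 s with the cup hanging on the hook, the guard shut, and the air button held down about 4 s and released; no verdict came back, and I viewed 11 pictures (limit 10) and pressed the button twice, the second time to be sure it was right down.

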